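# Take a stripped drone's stack apart

### The job

Take the stack of drone parts apart from the top down and set each part gently, without dropping it, on its own place: the camera in the round dish, the main board on the rubber pad, the battery on the charging dock and the shell in the long tray. Each part ends upright, in the middle of its place and lengthwise with it (either way round; the camera may face any way). Keep the parts level all the while, never tipped over, and leave the glass jar where it stands.

Things in the scene. Friction and masses are not known exactly. Their poses are not given: they have to be found in the camera images.
- camera: The drone's camera barrel: an upright black cylinder, 32 mm in diameter and 26 mm high, with a lens on its top face. At the start it stands on top of the stack. Origin: centre of its underside; z is up along its axis. About 50 g.
- board: The drone's main board in its aluminium carrier: a flat block 62 x 38 x 14 mm with a printed circuit board on top. At the start it lies on the battery, under the camera. Origin: centre of its underside; x along the 62 mm length, y along the 38 mm width, z up. About 50 g.
- battery: The drone's battery: a dark grey block with slightly rounded edges, 90 x 42 x 24 mm. At the start it lies on the shell, under the board. Origin: centre of its underside; x along the 90 mm length, y along the 42 mm width, z up. 100 to 200 g.
- shell: The drone's body shell: a light grey closed hull 130 x 54 x 26 mm, flat on top, lying on the bench as the lowest part of the stack. Four round lugs (16 mm across, 22 mm high) stick out of its long sides 46 mm ahead of and behind the middle, so that it is 66 mm wide there; between them, for 38 mm either side of the middle, the sides are straight and 54 mm apart. Origin: centre of its underside; x along the length, y across, z up. 60 to 130 g.
- camera_dish: The camera's place: a fixed round white dish, 80 mm across at the rim and 7 mm high; inside it the flat floor is about 66 mm across and 3 mm above the bench. Origin: centre of its underside, on the bench; z up.
- board_pad: The board's place: a fixed flat dark rubber pad, 86 x 60 mm, its flat top 8 mm above the bench. Origin: centre of its underside, on the bench; x along the 86 mm length, z up.
- battery_dock: The battery's place: a fixed black charging dock, a plate 132 x 66 mm whose flat top is 10 mm above the bench, with one raised end stop across its +x end (8 mm thick, 10 mm above the plate, its inner face 58 mm from the middle) and brass contact strips beside it. The battery lies centred over the origin and clear of the stop. Origin: centre of its underside, on the bench; x along the 132 mm length towards the stop, z up.
- shell_tray: The shell's place: a fixed shallow grey tray, 170 x 98 mm outside, with a rim 4 mm thick and 6 mm high around a flat floor of 162 x 90 mm that is 3 mm above the bench. Origin: centre of its underside, on the bench; x along the 170 mm length, z up.
- jar: A small amber glass jar with a white lid, 38 mm in diameter and 55 mm high, standing loose on the bench among the places. Not to be disturbed. Origin: centre of its underside; z up.

How it is judged:
On the way, in this order (a step that is already met when the one before it is completed fails the run):
1. the camera stands in the round dish, released (horizontal distance between camera and camera_dish below 0.012 m and z of camera in the frame of camera_dish between 0 and 0.006 m and angle between camera's own z axis and vertical below 0.1 rad and contact force between the fingers and camera below 0.1 N), for 0.2 s.
2. the main board lies on the rubber pad, released (horizontal distance between board and board_pad below 0.012 m and z of board in the frame of board_pad between 0.005 and 0.011 m and angle between board's own z axis and vertical below 0.1 rad and angle between the x axis of board and the x axis of board_pad, either way round below 0.2 rad and contact force between the fingers and board below 0.1 N), for 0.2 s.
3. the battery lies on the dock, released (horizontal distance between battery and battery_dock below 0.012 m and z of battery in the frame of battery_dock between 0.007 and 0.013 m and angle between battery's own z axis and vertical below 0.1 rad and angle between the x axis of battery and the x axis of battery_dock, either way round below 0.2 rad and contact force between the fingers and battery below 0.1 N), for 0.2 s.
4. the shell lies in the long tray, released (horizontal distance between shell and shell_tray below 0.012 m and z of shell in the frame of shell_tray between 0 and 0.006 m and angle between shell's own z axis and vertical below 0.1 rad and angle between the x axis of shell and the x axis of shell_tray, either way round below 0.2 rad and contact force between the fingers and shell below 0.1 N), for 0.2 s.
At the end, for the whole second after the job is handed in: Camera in dish, board on pad, battery on dock, shell in tray: each within 12 mm of the middle and resting on it (height to 3 mm), tilt under 0.1 rad, lengthwise within 0.2 rad either way (not the camera), released, at rest; jar within 15 mm of its start (all of step 1 and all of step 2 and all of step 3 and all of step 4 and linear speed of each of camera, board, battery, shell below 0.02 m/s and distance of jar from where it was at the start of the episode below 0.015 m); the robot touches nothing.
It fails at once if a part is dropped (falls free of the fingers at over 0.6 m/s, about 18 mm) ((linear speed of camera above 0.6 m/s and contact force between the fingers and camera below 0.1 N) or (linear speed of board above 0.6 m/s and contact force between the fingers and board below 0.1 N) or (linear speed of battery above 0.6 m/s and contact force between the fingers and battery below 0.1 N) or (linear speed of shell above 0.6 m/s and contact force between the fingers and shell below 0.1 N)).
It fails at once if a part of the drone is tipped over (more than 0.7 rad) (angle between any of camera, board, battery, shell's own z axis and vertical above 0.7 rad).
It fails at once if the jar is knocked over or pushed away (more than 15 mm) (angle between jar's own z axis and vertical above 0.5 rad or distance of jar from where it was at the start of the episode above 0.015 m).
It also fails if it takes over 128 s, if anything falls off the work surface, if the arm or the gripper's body presses on something with over 40 N, if the wrist force passes 120 N, or if a joint passes its speed limit or range.

### The arm

A 7-joint arm with a two-finger parallel gripper is mounted at the origin on the work surface. World frame = base frame: x ahead of the robot, y to its left, z up, the work surface at z = 0. Lengths are in m, angles in rad, forces in N, time in s.
With the tool pointing down it reaches from about 0.4 to 0.85 m from the base axis. Payload 4.5 kg.
Tool frame: the origin (TCP) lies midway between the tips of the shut fingers; the grasp point (between the pads) lies 19 mm behind it; z points along the fingers, y is the line along which they close (so a half turn about z gives the same grasp; the last joint's range is limited). The gripper opens to 88 mm and grips with 3 to 60 N. Pads are 18 mm wide; open, the fingers measure 123 mm over their backs; the gripper's body (75 mm by 187 mm) begins 45 mm behind the grasp point.
Start: joints at [1.379, 0.689, -0.195, 1.565, 0.157, 0.902, -0.215], TCP at [0.14, -0.609, 0.239] pointing down, gripper open.
Joint ranges: [-3.01, 3.01], [-0.46, 2.08], [-1.47, 1.51], [0.13, 2.56], [-1, 4.14], [0.04, 2.09], [-2.66, 2.66]. Speed limits (rad/s): [2.57, 2.57, 3.14, 3.14, 3.14, 3.14, 3.14].

### API

Orientations are given as a unit quaternion [x, y, z, w].
In Python, from plant import r gives the robot as it stands.
- The arm moves only by the tool carry_out, never from a script. Its argument "plan" is a list of rows, each an object with "rot": the turn, a rotation vector about the tool's x, y, z in rad, a list of three; "xyz": the shift along the tool's x, y, z in m, a list of three; "grip": the closure in counts, from 0 (fully open) to 255 (shut). In form: [{"rot": [wx, wy, wz], "xyz": [dx, dy, dz], "grip": grip}, ...]. A call has 1 to 8 rows; each row is the pose to reach, as a shift and turn from the pose commanded when the call began, along the tool's axes at that moment; what a row does not reach only later rows make up. A row lasts 1/12 s, in which the tool goes at most 41.7 mm and 7.16 degrees, less where a joint would pass 70% of its speed; a pose out of reach is approached as far as the arm can. A call with a gripper value outside its range is refused whole. The fingers move at their own pace and stop on an object; "squeeze" is the grip in N (left out, the last holds). Time passes only in rows, so rows that repeat a pose let the fingers close. It gives the time, the measured TCP pose, the force, the opening and the grip force at its end, in the units of the state.
- r.get_state(): the state, without advancing time (a new reading comes with each control period).
- r.snapshot(name): name is "side" or "top"; returns the picture (420x560x3 uint8, red, green, blue); there is no depth.
- r.camera_params(name): a dict with "fx", "fy", "cx", "cy" (pixels), "position" and "attitude" of the camera in the world. Camera axes: x right, y down, z forward; pixel columns grow to the right and rows downward; lengths in m; the calibration is good to about 2 mm. A picture is of the moment at which its call begins. camera_params takes no time and is no camera call.
- r.finish_job(): hands the job in; it is judged then, once.
The state is a dict: "clock": time; "q": joint angles; "qd": joint speeds; "joint_torque": joint torques, N m; "tool_pos": TCP position; "eef_rot": TCP orientation; "contact_force": force on the tool from outside, world axes, zero at the start; "moment": the same for the moment, N m; "opening": opening from 0.0 (shut) to 1.0 (fully open); "finger_force": force on a finger pad.
Only numpy, scipy, OpenCV 4.12 (cv2) and the standard library are available. Lean on these libraries where they do the work, as an engineer would, in place of code of your own. Each camera call takes 0.05 s, during which the arm holds its last target. There are 200 camera calls.

## Working session

There is one attempt and no reset: what is moved stays moved. The work goes in short steps, Python scripts to look and compute and a tool call to move; the robot and the scene stay as the last step left them, time stands still between calls to the robot, and variables do not carry over. Pictures are saved under pics/ and viewed, at most 14 in all, crops included, and the job is handed in when it is done.

Besides the shell and the picture viewer there is one more tool, called after "Request:" by a JSON object that holds its "fn" and its "kwargs", one argument or row to a line. carry_out: Moves the arm, as the interface text tells. Its arguments: {"type":"object","properties":{"plan":{"type":"array"},"squeeze":{"type":"number"}},"required":["plan"]}

```bash
ls; mkdir -p pics; python3 - <<'E'
from plant import r
import cv2
s=r.get_state()
for k,v in s.items(): print(k,v)
for n in("side","top"):
    print(n,r.camera_params(n))
    cv2.imwrite(f"pics/{n}0.png",r.snapshot(n)[:,:,::-1])
E
```

```text
pics
clock 0.0
q [ 1.3788023   0.68997979 -0.1944817   1.56633945  0.15727872  0.90250635
 -0.21511496]
qd [-1.31978469e-04 -6.84281746e-04  3.88108217e-04 -9.56647343e-04
  8.03739163e-04 -5.43028060e-05  1.15607566e-03]
joint_torque [ 1.08675904e-03 -5.27561510e+01 -1.26718026e+00 -1.53428203e+01
 -5.28421788e-02  6.52403163e-03  1.71637039e-04]
tool_pos [ 0.13972173 -0.60853066  0.23791305]
eef_rot [ 9.93631742e-01  1.12672580e-01 -1.72933240e-04 -9.06515586e-04]
contact_force [-0.84271534 -0.79031691 -0.82362746]
moment [ 0.01846388 -0.01255334  0.0146381 ]
finger_force 0.0
opening 1.0012030049303577
side {'fx': 401.75222899040904, 'fy': 401.75222899040904, 'cx': 274.75478782480064, 'cy': 209.85317969080455, 'position': array([0.0674459 , 0.53511826, 0.58207736]), 'attitude': array([-0.31097953,  0.83612667, -0.42001214,  0.16665449])}
top {'fx': 522.6307302122997, 'fy': 522.6307302122997, 'cx': 284.6802432542568, 'cy': 216.03897159417826, 'position': array([ 0.47101247, -0.01278436,  1.323056  ]), 'attitude': array([-0.70356371,  0.70977292, -0.01436228,  0.03184702])}
```

View pics/side0.png

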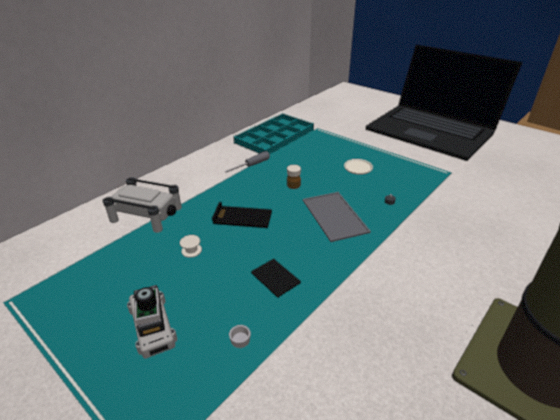

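View pics/top0.png

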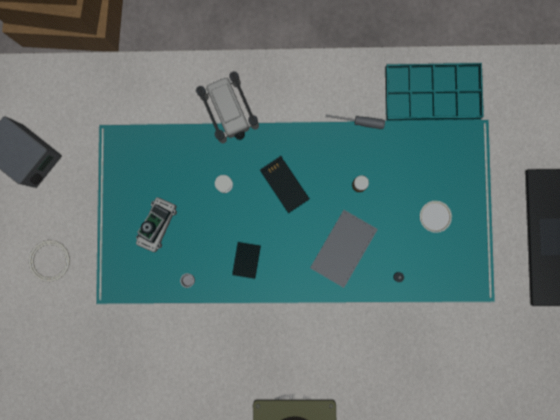

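The side view shows the stack at (150,320), pad (275,277), dock (243,216) with its stop at the left end, jar (293,177), tray (336,216) and dish (358,167). In the top view the stack is at (157,225), pad (246,260), dock (284,184) with its stop at the upper left, jar (361,184), tray (344,248) and dish (435,216).

```bash
cat > h.py <<'E'
import numpy as np, cv2
from scipy.spatial.transform import Rotation as R
from plant import r
def ray(n,px,z):
    p=r.camera_params(n); Rm=R.from_quat(p['attitude']).as_matrix()
    d=Rm@np.array([(px[0]-p['cx'])/p['fx'],(px[1]-p['cy'])/p['fy'],1]); o=p['position']
    return o+d*(z-o[2])/d[2]
def proj(n,P):
    p=r.camera_params(n); c=R.from_quat(p['attitude']).as_matrix().T@(np.asarray(P)-p['position'])
    return np.array([p['fx']*c[0]/c[2]+p['cx'],p['fy']*c[1]/c[2]+p['cy']])
def rect(n,cnt,z):
    w=np.array([ray(n,q,z)[:2] for q in cnt.reshape(-1,2)],np.float32)*1000
    (cx,cy),(a,b),t=cv2.minAreaRect(w)
    if a<b: a,b,t=b,a,t+90
    return np.round([cx,cy,a,b,(t+90)%180-90],1)
E
python3 - <<'E'
from h import *
im=cv2.imread("pics/top0.png"); hsv=cv2.cvtColor(im,cv2.COLOR_BGR2HSV)
mat=((hsv[...,0]>80)&(hsv[...,0]<100)&(hsv[...,1]>150)&(hsv[...,2]>60)).astype(np.uint8)
o=(1-mat); o[:128]=0;o[298:]=0;o[:,:106]=0;o[:,486:]=0
cs,_=cv2.findContours(o,cv2.RETR_EXTERNAL,cv2.CHAIN_APPROX_NONE)
for c in cs:
    if cv2.contourArea(c)<60: continue
    print(cv2.boundingRect(c),cv2.contourArea(c),rect("top",c,0.008))
a=cv2.resize(im[190:260,125:190],None,fx=8,fy=8,interpolation=cv2.INTER_CUBIC)
side=cv2.imread("pics/side0.png")
b=cv2.resize(side[275:365,115:190],None,fx=6.2,fy=6.2,interpolation=cv2.INTER_CUBIC)
c=np.zeros((560,800,3),np.uint8); c[:560,:520]=a; b=cv2.resize(b,(280,336)); c[:336,520:]=b
cv2.imwrite("pics/crop0.png",c)
E
```

```text
(179, 272, 17, 17) 203.0 [398.5 266.3  40.5  40.   89.6]
(392, 271, 13, 13) 97.5 [ 402.6 -262.5   29.6   29.1   71.1]
(232, 242, 28, 37) 735.5 [447.1 118.1  85.4  60.2  -8.4]
(272, 209, 145, 89) 3786.5 [ 463.7 -126.8  357.7  219.8   89.7]
(419, 199, 34, 35) 881.5 [ 553.8 -358.4   85.5   82.1   -1.4]
(135, 197, 43, 56) 1313.5 [539.5 347.8 136.3  76.5 -23.7]
(351, 174, 19, 19) 239.5 [ 638.4 -172.    46.6   41.1  -46. ]
(214, 174, 20, 20) 293.5 [ 6.416e+02  1.742e+02  4.870e+01  4.840e+01 -1.000e-01]
(260, 156, 49, 57) 1278.5 [639.2  20.4 133.9  65.9  32.6]
(483, 128, 3, 78) 65.0 [ 677.8 -482.8  195.2    5.    -1.9]
(214, 128, 45, 16) 355.0 [764.6 142.4 112.8  38.8  89.2]
```

View pics/crop0.png

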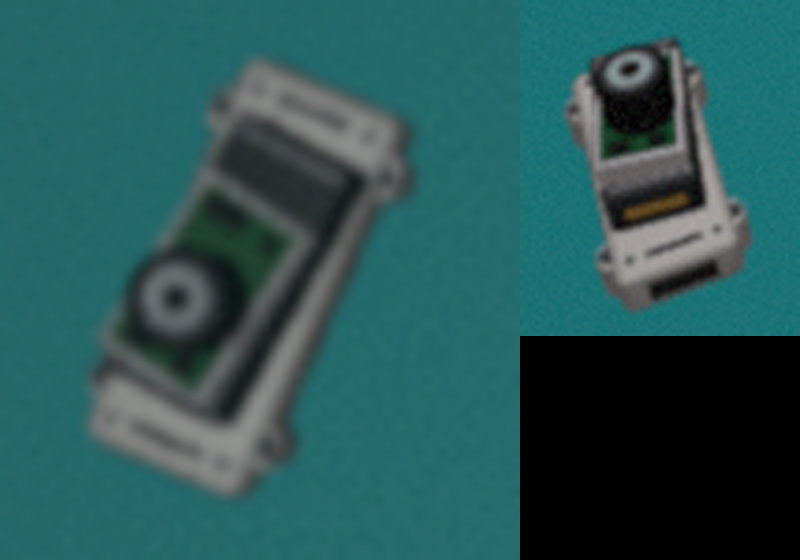

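The crop shows the camera lens at (177,297). The board's top corners are at (210,180), (312,235), (200,400) and (103,338). The battery's are near (240,118), (365,175), (220,425) and (95,365), and the shell's near (250,57), (410,125), (240,497) and (92,428).

```bash
cat >> h.py <<'E'
def quad(n,pts,z):
    w=np.array([ray(n,p,z)[:2] for p in pts])*1000
    e=np.linalg.norm(w-np.roll(w,-1,0),axis=1); c=w.mean(0)
    ax=(w[0]+w[1]-w[2]-w[3]); return np.round(c,1),np.round(e,1),round(np.degrees(np.arctan2(ax[1],ax[0])),1)
E
python3 - <<'E'
from h import *
f=lambda L:[(x/8+125-.44,y/8+190-.44) for x,y in L]
print("cam",np.round(ray("top",f([(177,297)])[0],.09)*1000,1))
print("board",quad("top",f([(210,180),(312,235),(200,400),(103,338)]),.064))
print("batt",quad("top",f([(240,118),(365,175),(220,425),(95,365)]),.05))
print("shell",quad("top",f([(250,57),(410,125),(240,497),(92,428)]),.026))
im=cv2.imread("pics/top0.png").astype(int)
hsv=cv2.cvtColor(im.astype(np.uint8),cv2.COLOR_BGR2HSV)
o=(hsv[...,1]<110).astype(np.uint8); o[:205]=0;o[290:]=0;o[:,:308]=0;o[:,382:]=0
cs,_=cv2.findContours(o,cv2.RETR_EXTERNAL,cv2.CHAIN_APPROX_NONE); c=max(cs,key=cv2.contourArea)
print("tray",cv2.boundingRect(c),rect("top",c,.006))
g=cv2.cvtColor(im.astype(np.uint8),cv2.COLOR_BGR2GRAY)
a=cv2.resize(im.astype(np.uint8)[150:290,225:385],None,fx=5,fy=5,interpolation=cv2.INTER_CUBIC)[:600]
def dr(P,C):
    q=np.array([(proj("top",p)-[225,150]+.5)*5 for p in P]); cv2.polylines(a,[np.int32(q)],True,C,1)
def box(x,y,t,l,w,z):
    t=np.radians(t);u=np.array([np.cos(t),np.sin(t)])*l/2;v=np.array([-np.sin(t),np.cos(t)])*w/2;c=np.array([x,y])
    return [np.r_[c+k,z*1000]/1000 for k in(u+v,u-v,-u-v,-u+v)]
dr(box(447.1,118.1,-8.4,86,60,.008),(0,0,255)); dr(box(639.2,20.4,32.6,132,66,.01),(0,0,255))
x=rect("top",c,.006); dr(box(x[0],x[1],x[4],170,98,.006),(0,0,255))
cv2.imwrite("pics/fit.png",a)
s=cv2.imread("pics/side0.png");
print([np.round(proj("side",p),0) for p in [(.5538,-.3584,.007),(.447,.118,.008),(.639,.0204,.01),(x[0]/1000,x[1]/1000,.003)]])
E
```

```text
cam [529.7 345.8  90. ]
board (array([533.5, 344.4]), array([35.7, 60.1, 35.4, 57.6]), np.float64(-34.1))
batt (array([539.5, 341.1]), array([42.7, 88.2, 43. , 87.5]), np.float64(-30.2))
shell (array([539. , 342.1]), array([ 55.1, 127.2,  51.5, 125.6]), np.float64(-23.6))
tray (310, 210, 68, 78) [ 475.2 -127.4  171.7   99.9  -30.8]
[array([358., 165.]), array([275., 275.]), array([241., 214.]), array([334., 215.])]
```

View pics/fit.png

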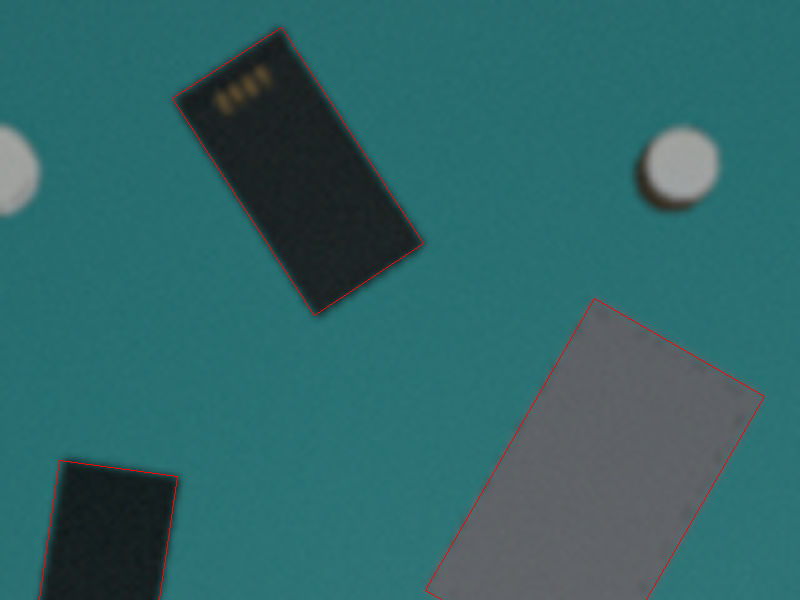

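The three place outlines fit the picture to within a pixel. The jar is at (681,165) in the crop, clear of the tray and dock. I'll set off towards the stack along an arc around the base.

```bash
cat >> h.py <<'E'
def go(x,y,z,phi):
    s=r.get_state(); c=R.from_quat(s['eef_rot']); t=np.radians(phi)
    T=R.from_matrix(np.array([[np.cos(t),np.sin(t),0],[np.sin(t),-np.cos(t),0],[0,0,-1]]))
    d=c.inv().apply(np.array([x,y,z])-s['tool_pos']); X=c.as_matrix()[:,0]
    print("t%.2f"%s['clock'],"pos",np.round(s['tool_pos']*1e3,1),"phi",round(np.degrees(np.arctan2(X[1],X[0])),1),"q",np.round(s['q'],2),
      "F",np.round(s['contact_force'],1),"open",round(s['opening'],3),"ff",round(s['finger_force'],1))
    print("  xyz mm",np.round(d*1e3,1),"rot",np.round((c.inv()*T).as_rotvec(),3), "rows",round(np.linalg.norm(d)/.0417,1))
E
python3 - <<'E'
from h import *
go(.52,-.30,.24,0)
E
```

```text
t0.10 pos [ 139.7 -608.6  238. ] phi 12.9 q [ 1.38  0.69 -0.19  1.57  0.16  0.9  -0.22] F [-1.4 -0.2  0.4] open 1.0 ff 0.0
  xyz mm [ 439.7 -215.6   -1.7] rot [-0.002  0.     0.226] rows 11.7
```

Request:
{"fn": "carry_out", "kwargs": {
  "plan": [
    {"rot":[0,0,0.2],"xyz":[0.44,-0.215,0],"grip":0},
    {"rot":[0,0,0.2],"xyz":[0.44,-0.215,0],"grip":0},
    {"rot":[0,0,0.2],"xyz":[0.44,-0.215,0],"grip":0},
    {"rot":[0,0,0.2],"xyz":[0.44,-0.215,0],"grip":0},
    {"rot":[0,0,0.2],"xyz":[0.44,-0.215,0],"grip":0},
    {"rot":[0,0,0.2],"xyz":[0.44,-0.215,0],"grip":0},
    {"rot":[0,0,0.2],"xyz":[0.44,-0.215,0],"grip":0},
    {"rot":[0,0,0.2],"xyz":[0.44,-0.215,0],"grip":0}
  ]
}}

```text
clock: 0.77
tool_pos: [0.4002, -0.3978, 0.2385]
eef_rot: [1.0, 0.013, -0.0, -0.0]
contact_force: [0.6, 0.3, 0.1]
opening: 1.003
finger_force: 0.0
```

```bash
python3 -c "
from h import *
go(.55,0.0,.2,-15)"
```

```text
t0.77 pos [ 400.2 -397.8  238.5] phi 1.5 q [ 0.76  0.61 -0.1   1.75  0.08  0.79 -0.93] F [0.6 0.3 0.1] open 1.003 ff 0.0
  xyz mm [ 160.1 -393.8   38.6] rot [-0.     0.001  0.288] rows 10.2
```

Request:
{"fn": "carry_out", "kwargs": {
  "plan": [
    {"rot":[0,0,-0.95],"xyz":[0.13,-0.33,0],"grip":0},
    {"rot":[0,0,-0.95],"xyz":[0.13,-0.33,0],"grip":0},
    {"rot":[0,0,-0.95],"xyz":[0.13,-0.33,0],"grip":0},
    {"rot":[0,0,-0.95],"xyz":[0.13,-0.33,0],"grip":0},
    {"rot":[0,0,-0.95],"xyz":[0.13,-0.33,0],"grip":0},
    {"rot":[0,0,-0.95],"xyz":[0.13,-0.33,0],"grip":0},
    {"rot":[0,0,-0.95],"xyz":[0.13,-0.33,0],"grip":0},
    {"rot":[0,0,-0.95],"xyz":[0.13,-0.33,0],"grip":0}
  ]
}}

```text
clock: 1.43
tool_pos: [0.5133, -0.0844, 0.2386]
eef_rot: [0.882, 0.471, -0.0, -0.0]
contact_force: [0.9, -0.2, 0.1]
opening: 0.997
finger_force: 0.0
```

```bash
python3 -c "
from h import *
go(.53,0.346,.16,146)"
```

```text
t1.43 pos [513.3 -84.4 238.6] phi 56.2 q [ 0.3   0.57 -0.35  1.87  0.28  0.75 -0.8 ] F [ 0.9 -0.2  0.1] open 0.997 ff 0.0
  xyz mm [ 367.2 -225.3   78.5] rot [-1.000e-03 -0.000e+00 -1.567e+00] rows 10.5
```

Request:
{"fn": "carry_out", "kwargs": {
  "plan": [
    {"rot":[0,0,-0.95],"xyz":[0.28,-0.172,0],"grip":0},
    {"rot":[0,0,-0.95],"xyz":[0.28,-0.172,0],"grip":0},
    {"rot":[0,0,-0.95],"xyz":[0.28,-0.172,0],"grip":0},
    {"rot":[0,0,-0.95],"xyz":[0.28,-0.172,0],"grip":0},
    {"rot":[0,0,-0.95],"xyz":[0.28,-0.172,0],"grip":0},
    {"rot":[0,0,-0.95],"xyz":[0.28,-0.172,0],"grip":0},
    {"rot":[0,0,-0.95],"xyz":[0.28,-0.172,0],"grip":0},
    {"rot":[0,0,-0.95],"xyz":[0.28,-0.172,0],"grip":0}
  ]
}}

```text
clock: 2.1
tool_pos: [0.5271, 0.2447, 0.2385]
eef_rot: [0.568, 0.823, 0.0, -0.0]
contact_force: [0.3, -0.4, 0.7]
opening: 0.998
finger_force: 0.0
```

```bash
python3 -c "
from h import *
go(.53,0.346,.16,146)"
```

```text
t2.10 pos [527.1 244.7 238.5] phi 110.7 q [-0.18  0.68 -0.59  1.69  0.46  0.91 -0.58] F [ 0.3 -0.4  0.7] open 0.998 ff 0.0
  xyz mm [93.6 38.6 78.5] rot [-0.    -0.001 -0.615] rows 3.1
```

Request:
{"fn": "carry_out", "kwargs": {
  "plan": [
    {"rot":[0,0,-0.615],"xyz":[0.094,0.039,0.06],"grip":0},
    {"rot":[0,0,-0.615],"xyz":[0.094,0.039,0.08],"grip":0},
    {"rot":[0,0,-0.615],"xyz":[0.094,0.039,0.08],"grip":0},
    {"rot":[0,0,-0.615],"xyz":[0.094,0.039,0.08],"grip":0},
    {"rot":[0,0,-0.615],"xyz":[0.094,0.039,0.08],"grip":0},
    {"rot":[0,0,-0.615],"xyz":[0.094,0.039,0.08],"grip":0},
    {"rot":[0,0,-0.615],"xyz":[0.094,0.039,0.08],"grip":0}
  ]
}}

```text
clock: 2.68
tool_pos: [0.5316, 0.3433, 0.1581]
eef_rot: [0.298, 0.955, -0.0, -0.0]
contact_force: [-0.4, -0.3, 0.6]
opening: 1.004
finger_force: 0.0
```

```bash
python3 - <<'E'
from h import *
go(.53,0.346,.073,146)
print(proj("side",(.5297,.3458,.09)))
a=r.snapshot("side")[230:370,90:250,::-1]; cv2.imwrite("pics/s1.png",cv2.resize(a,None,fx=4,fy=4,interpolation=cv2.INTER_CUBIC))
E
```

```text
t2.68 pos [531.6 343.3 158.1] phi 145.4 q [-0.29  0.87 -0.68  1.6   0.66  0.91 -0.24] F [-0.4 -0.3  0.6] open 1.004 ff 0.0
  xyz mm [ 2.8  1.4 85.1] rot [-0.001 -0.    -0.011] rows 2.0
[143.53747806 292.80220911]
```

View pics/s1.png

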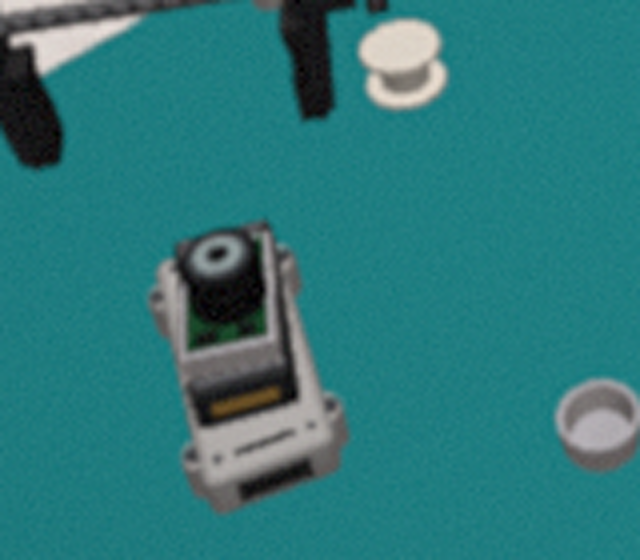

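The lens is at crop (213,252), i.e. side (143.3,293.0). I predicted (143.5,292.8), so the position holds. The fingers straddle the camera. Descending and gripping.

Request:
{"fn": "carry_out", "kwargs": {
  "plan": [
    {"rot":[0,0,0],"xyz":[0.003,0.0015,0.03],"grip":0},
    {"rot":[0,0,0],"xyz":[0.003,0.0015,0.06],"grip":0},
    {"rot":[0,0,0],"xyz":[0.003,0.0015,0.08],"grip":0},
    {"rot":[0,0,0],"xyz":[0.003,0.0015,0.085],"grip":0},
    {"rot":[0,0,0],"xyz":[0.003,0.0015,0.085],"grip":0}
  ]
}}

```text
clock: 3.15
tool_pos: [0.5297, 0.3455, 0.0728]
eef_rot: [0.297, 0.955, -0.001, -0.0]
contact_force: [1.6, -0.6, -0.1]
opening: 1.002
finger_force: 0.0
```

Request:
{"fn": "carry_out", "kwargs": {
  "plan": [
    {"rot":[0,0,0],"xyz":[0,0,0],"grip":100},
    {"rot":[0,0,0],"xyz":[0,0,0],"grip":140},
    {"rot":[0,0,0],"xyz":[0,0,0],"grip":180},
    {"rot":[0,0,0],"xyz":[0,0,0],"grip":200},
    {"rot":[0,0,0],"xyz":[0,0,0],"grip":220},
    {"rot":[0,0,0],"xyz":[0,0,0],"grip":220},
    {"rot":[0,0,0],"xyz":[0,0,0],"grip":220},
    {"rot":[0,0,0],"xyz":[0,0,0],"grip":220}
  ],
  "squeeze": 12
}}

```text
clock: 3.82
tool_pos: [0.53, 0.3466, 0.0738]
eef_rot: [0.296, 0.955, 0.0, 0.0]
contact_force: [0.3, -0.1, 0.1]
opening: 0.418
finger_force: 0.0
```

```bash
python3 -c "
from h import *
go(.53,0.346,.2,146)"
```

```text
t3.82 pos [530.  346.6  73.8] phi 145.6 q [-0.33  0.98 -0.61  1.64  0.75  0.77 -0.32] F [ 0.3 -0.1  0.1] open 0.418 ff 0.0
  xyz mm [  -0.4   -0.5 -126.2] rot [ 0.     0.    -0.007] rows 3.0
```

Request:
{"fn": "carry_out", "kwargs": {
  "plan": [
    {"rot":[0,0,0],"xyz":[0,0,0],"grip":220},
    {"rot":[0,0,0],"xyz":[0,0,0],"grip":220},
    {"rot":[0,0,0],"xyz":[0,0,0],"grip":220},
    {"rot":[0,0,0],"xyz":[0,0,0],"grip":220}
  ]
}}

```text
clock: 4.15
tool_pos: [0.5299, 0.3466, 0.0737]
eef_rot: [0.296, 0.955, -0.0, 0.0]
contact_force: [0.6, -0.4, 1.3]
opening: 0.356
finger_force: 12.0
```

Request:
{"fn": "carry_out", "kwargs": {
  "plan": [
    {"rot":[0,0,0],"xyz":[0,0,-0.01],"grip":220},
    {"rot":[0,0,0],"xyz":[0,0,-0.03],"grip":220},
    {"rot":[0,0,0],"xyz":[0,0,-0.06],"grip":220},
    {"rot":[0,0,0],"xyz":[0,0,-0.09],"grip":220},
    {"rot":[0,0,0],"xyz":[0,0,-0.11],"grip":220},
    {"rot":[0,0,0],"xyz":[0,0,-0.12],"grip":220}
  ]
}}

```text
clock: 4.65
tool_pos: [0.5308, 0.3481, 0.1975]
eef_rot: [0.296, 0.955, 0.002, 0.001]
contact_force: [0.0, 0.4, -0.1]
opening: 0.359
finger_force: 12.0
```

```bash
python3 - <<'E'
from h import *
go(.5538,-.3584,.2,146)
a=r.snapshot("side")[200:350,70:230,::-1]; cv2.imwrite("pics/s2.png",cv2.resize(a,None,fx=4,fy=4,interpolation=cv2.INTER_CUBIC))
E
```

```text
t4.65 pos [530.8 348.1 197.5] phi 145.6 q [-0.28  0.83 -0.71  1.57  0.62  0.98 -0.21] F [ 0.   0.4 -0.1] open 0.359 ff 12.0
  xyz mm [-418.3 -569.7   -5. ] rot [ 0.005  0.001 -0.007] rows 17.0
```

View pics/s2.png

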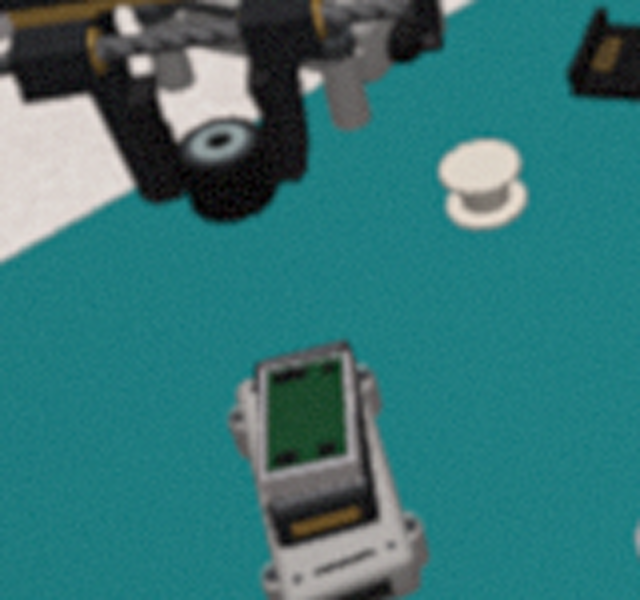

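The camera barrel is held upright at (222,165), and the board stayed in place at (305,410). Travelling to the dish.

Request:
{"fn": "carry_out", "kwargs": {
  "plan": [
    {"rot":[0,0,0],"xyz":[-0.012,-0.016,0],"grip":220},
    {"rot":[0,0,0],"xyz":[-0.035,-0.048,0],"grip":220},
    {"rot":[0,0,0],"xyz":[-0.059,-0.08,0],"grip":220},
    {"rot":[0,0,0],"xyz":[-0.083,-0.113,0],"grip":220},
    {"rot":[0,0,0],"xyz":[-0.107,-0.146,0],"grip":220},
    {"rot":[0,0,0],"xyz":[-0.131,-0.178,0],"grip":220},
    {"rot":[0,0,0],"xyz":[-0.155,-0.211,0],"grip":220},
    {"rot":[0,0,0],"xyz":[-0.179,-0.244,0],"grip":220}
  ]
}}

```text
clock: 5.37
tool_pos: [0.5387, 0.0419, 0.1927]
eef_rot: [0.296, 0.955, -0.001, -0.001]
contact_force: [0.4, 0.7, -0.1]
opening: 0.357
finger_force: 12.0
```

Request:
{"fn": "carry_out", "kwargs": {
  "plan": [
    {"rot":[0,0,0],"xyz":[-0.024,-0.033,0],"grip":220},
    {"rot":[0,0,0],"xyz":[-0.048,-0.065,0],"grip":220},
    {"rot":[0,0,0],"xyz":[-0.072,-0.098,0],"grip":220},
    {"rot":[0,0,0],"xyz":[-0.096,-0.13,0],"grip":220},
    {"rot":[0,0,0],"xyz":[-0.12,-0.163,0],"grip":220},
    {"rot":[0,0,0],"xyz":[-0.144,-0.195,0],"grip":220},
    {"rot":[0,0,0],"xyz":[-0.168,-0.228,0],"grip":220},
    {"rot":[0,0,0],"xyz":[-0.18,-0.244,0],"grip":220}
  ]
}}

```text
clock: 6.03
tool_pos: [0.5481, -0.2661, 0.1917]
eef_rot: [0.299, 0.954, -0.002, -0.001]
contact_force: [0.5, -0.4, -1.1]
opening: 0.359
finger_force: 12.0
```

```bash
python3 -c "
from h import *
go(.5538,-.3584,.06,146)"
```

```text
t6.03 pos [ 548.1 -266.1  191.7] phi 145.2 q [ 0.79  0.83 -0.78  1.64  0.68  0.97  0.73] F [ 0.5 -0.4 -1.1] open 0.359 ff 12.0
  xyz mm [-57.6 -71.9 132. ] rot [-0.005 -0.001 -0.015] rows 3.9
```

Request:
{"fn": "carry_out", "kwargs": {
  "plan": [
    {"rot":[0,0,0],"xyz":[-0.02,-0.026,0.02],"grip":220},
    {"rot":[0,0,0],"xyz":[-0.038,-0.048,0.045],"grip":220},
    {"rot":[0,0,0],"xyz":[-0.052,-0.065,0.075],"grip":220},
    {"rot":[0,0,0],"xyz":[-0.057,-0.071,0.1],"grip":220},
    {"rot":[0,0,0],"xyz":[-0.057,-0.071,0.12],"grip":220},
    {"rot":[0,0,0],"xyz":[-0.057,-0.071,0.13],"grip":220},
    {"rot":[0,0,0],"xyz":[-0.057,-0.071,0.13],"grip":220}
  ]
}}

```text
clock: 6.62
tool_pos: [0.5549, -0.3485, 0.0603]
eef_rot: [0.295, 0.955, 0.001, -0.003]
contact_force: [-0.2, 0.5, 0.3]
opening: 0.36
finger_force: 12.0
```

```bash
python3 -c "
from h import *
go(.5538,-.3584,.0135,145.5)
im=cv2.imread('pics/top0.png');m=(cv2.cvtColor(im,cv2.COLOR_BGR2HSV)[...,1]<90).astype(np.uint8)[190:245,410:462]
c=max(cv2.findContours(m,0,1)[0],key=cv2.contourArea);(x,y),q=cv2.minEnclosingCircle(c);print(x+410,y+190,q,ray('top',(x+410,y+190),.007))"
```

```text
t6.62 pos [ 554.9 -348.5   60.3] phi 145.6 q [ 0.84  1.04 -0.69  1.56  0.82  0.85  0.8 ] F [-0.2  0.5  0.3] open 0.36 ff 12.0
  xyz mm [-5.  -8.7 46.8] rot [-0.001 -0.006  0.002] rows 1.1
435.28806495666504 216.1831283569336 16.433818817138672 [ 0.5533285  -0.35810603  0.007     ]
```

Request:
{"fn": "carry_out", "kwargs": {
  "plan": [
    {"rot":[0,-0.005,0],"xyz":[-0.005,-0.0085,0.01],"grip":220},
    {"rot":[0,-0.005,0],"xyz":[-0.005,-0.0085,0.022],"grip":220},
    {"rot":[0,-0.005,0],"xyz":[-0.005,-0.0085,0.034],"grip":220},
    {"rot":[0,-0.005,0],"xyz":[-0.005,-0.0085,0.041],"grip":220},
    {"rot":[0,-0.005,0],"xyz":[-0.005,-0.0085,0.045],"grip":220},
    {"rot":[0,-0.005,0],"xyz":[-0.005,-0.0085,0.047],"grip":220},
    {"rot":[0,-0.005,0],"xyz":[-0.005,-0.0085,0.047],"grip":220},
    {"rot":[0,-0.005,0],"xyz":[-0.005,-0.0085,0.047],"grip":220}
  ]
}}

```text
clock: 7.28
tool_pos: [0.5569, -0.3593, 0.0171]
eef_rot: [0.296, 0.955, -0.001, 0.003]
contact_force: [-0.1, 0.4, -0.7]
opening: 0.36
finger_force: 12.0
```

```bash
python3 -c "
from h import *
go(.5538,-.3584,.0125,145.5)"
```

```text
t7.28 pos [ 556.9 -359.3   17.1] phi 145.6 q [ 0.83  1.1  -0.65  1.56  0.87  0.79  0.78] F [-0.1  0.4 -0.7] open 0.36 ff 12.0
  xyz mm [ 3.1 -1.   4.6] rot [0.    0.006 0.002] rows 0.1
```

Request:
{"fn": "carry_out", "kwargs": {
  "plan": [
    {"rot":[0,0.005,0],"xyz":[0.002,0,0.002],"grip":220},
    {"rot":[0,0.005,0],"xyz":[0.002,0,0.0035],"grip":220},
    {"rot":[0,0.005,0],"xyz":[0.002,0,0.004],"grip":220},
    {"rot":[0,0.005,0],"xyz":[0.002,0,0.004],"grip":220}
  ]
}}

```text
clock: 7.62
tool_pos: [0.5548, -0.3584, 0.0128]
eef_rot: [0.296, 0.955, -0.0, 0.0]
contact_force: [-0.8, 0.1, -1.6]
opening: 0.352
finger_force: 12.0
```

```bash
python3 -c "
from h import *
go(.5538,-.3584,.0125,145.5)"
```

```text
t7.62 pos [ 554.8 -358.4   12.8] phi 145.6 q [ 0.83  1.11 -0.65  1.56  0.87  0.78  0.78] F [-0.8  0.1 -1.6] open 0.352 ff 12.0
  xyz mm [ 0.8 -0.6  0.3] rot [-0.     0.     0.001] rows 0.0
```

Request:
{"fn": "carry_out", "kwargs": {
  "plan": [
    {"rot":[0,0,0],"xyz":[0,0,0],"grip":130},
    {"rot":[0,0,0],"xyz":[0,0,0],"grip":110},
    {"rot":[0,0,0],"xyz":[0,0,0],"grip":90},
    {"rot":[0,0,0],"xyz":[0,0,0],"grip":90},
    {"rot":[0,0,0],"xyz":[0,0,0],"grip":90},
    {"rot":[0,0,0],"xyz":[0,0,0],"grip":90}
  ]
}}

```text
clock: 8.12
tool_pos: [0.5549, -0.3584, 0.0128]
eef_rot: [0.296, 0.955, -0.0, 0.0]
contact_force: [-0.5, -0.8, -0.5]
opening: 0.642
finger_force: 0.0
```

Request:
{"fn": "carry_out", "kwargs": {
  "plan": [
    {"rot":[0,0,0],"xyz":[0,0,-0.02],"grip":60},
    {"rot":[0,0,0],"xyz":[0,0,-0.05],"grip":30},
    {"rot":[0,0,0],"xyz":[0,0,-0.09],"grip":0},
    {"rot":[0,0,0],"xyz":[0,0,-0.13],"grip":0},
    {"rot":[0,0,0],"xyz":[0,0,-0.17],"grip":0}
  ]
}}

```text
clock: 8.53
tool_pos: [0.5545, -0.358, 0.1843]
eef_rot: [0.296, 0.955, 0.0, -0.0]
contact_force: [0.7, -0.5, -1.2]
opening: 0.991
finger_force: 0.0
```

```bash
python3 -c "
from h import *
go(.5335,.3444,.12,146)
a=r.snapshot('side')[110:220,280:440,::-1]; cv2.imwrite('pics/s3.png',cv2.resize(a,None,fx=4,fy=4,interpolation=cv2.INTER_CUBIC))"
```

```text
t8.53 pos [ 554.5 -358.   184.3] phi 145.6 q [ 0.89  0.9  -0.78  1.48  0.69  1.05  0.91] F [ 0.7 -0.5 -1.2] open 0.991 ff 0.0
  xyz mm [414.1 567.8  64.7] rot [ 0.    -0.001 -0.007] rows 16.9
```

View pics/s3.png

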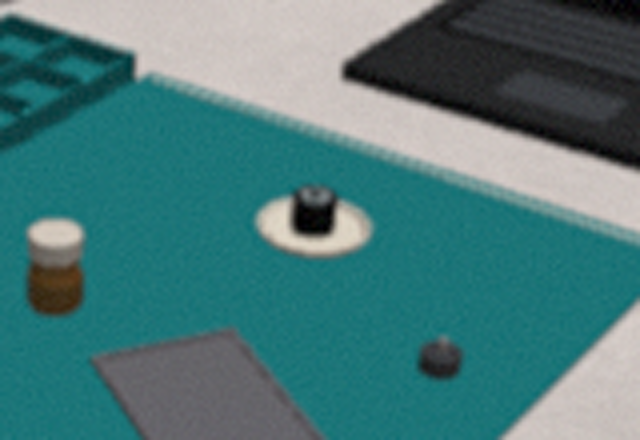

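The camera stands upright at (315,212), in the middle of the dish. While the arm is away I'll re-measure the uncovered stack from the top.

```bash
python3 -c "
from h import *
im=r.snapshot('top'); cv2.imwrite('pics/top1.png',im[:,:,::-1])
cv2.imwrite('pics/t1.png',cv2.resize(im[192:258,128:188,::-1],None,fx=9,fy=9,interpolation=cv2.INTER_CUBIC))"
```

```text
(no output)
```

View pics/t1.png

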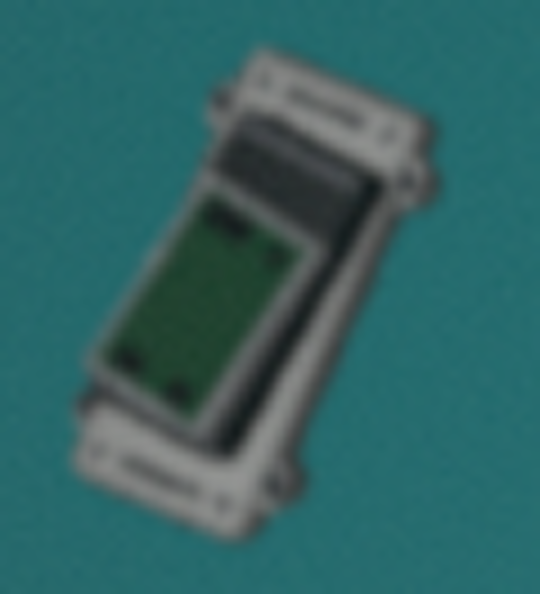

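Request:
{"fn": "carry_out", "kwargs": {
  "plan": [
    {"rot":[0,0,0],"xyz":[0.012,0.016,0],"grip":0},
    {"rot":[0,0,0],"xyz":[0.035,0.048,0],"grip":0},
    {"rot":[0,0,0],"xyz":[0.059,0.08,0],"grip":0},
    {"rot":[0,0,0],"xyz":[0.083,0.113,0],"grip":0},
    {"rot":[0,0,0],"xyz":[0.107,0.146,0],"grip":0},
    {"rot":[0,0,0],"xyz":[0.131,0.178,0],"grip":0},
    {"rot":[0,0,0],"xyz":[0.155,0.211,0],"grip":0},
    {"rot":[0,0,0],"xyz":[0.179,0.244,0],"grip":0}
  ]
}}

```text
clock: 9.3
tool_pos: [0.5443, -0.0543, 0.1823]
eef_rot: [0.296, 0.955, -0.0, -0.0]
contact_force: [0.7, 0.1, 0.7]
opening: 0.997
finger_force: 0.0
```

In the new crop the board corners are at (208,178), (327,245), (202,433) and (88,362). The battery's are at (238,113), (383,182), (232,458) and (85,393), and the shell's at (260,48), (436,125), (242,543) and (75,468).

```bash
python3 - <<'E'
from h import *
f=lambda L:[(x/9+128-.44,y/9+192-.44) for x,y in L]
print("board",quad("top",f([(208,178),(327,245),(202,433),(88,362)]),.064))
print("batt",quad("top",f([(238,113),(383,182),(232,458),(85,393)]),.05))
print("shell",quad("top",f([(260,48),(436,125),(242,543),(75,468)]),.026))
go(.534,.3444,.15,147)
E
```

```text
board (array([534. , 344.1]), array([37.4, 60.5, 36.7, 59. ]), np.float64(-33.3))
batt (array([539.6, 340.4]), array([44.4, 85.3, 44.3, 86.7]), np.float64(-28.5))
shell (array([538.2, 341.7]), array([ 54.2, 127.3,  51.4, 127.1]), np.float64(-24.1))
t9.30 pos [544.3 -54.3 182.3] phi 145.6 q [ 0.45  0.76 -0.75  1.84  0.69  0.82  0.31] F [0.7 0.1 0.7] open 0.997 ff 0.0
  xyz mm [234.  323.   32.2] rot [-0.001 -0.    -0.025] rows 9.6
```

Request:
{"fn": "carry_out", "kwargs": {
  "plan": [
    {"rot":[0,0,-0.02],"xyz":[0.024,0.033,0],"grip":0},
    {"rot":[0,0,-0.02],"xyz":[0.048,0.066,0],"grip":0},
    {"rot":[0,0,-0.02],"xyz":[0.072,0.099,0],"grip":0},
    {"rot":[0,0,-0.02],"xyz":[0.096,0.132,0],"grip":0},
    {"rot":[0,0,-0.02],"xyz":[0.12,0.165,0],"grip":0},
    {"rot":[0,0,-0.02],"xyz":[0.144,0.198,0],"grip":0},
    {"rot":[0,0,-0.02],"xyz":[0.168,0.231,0],"grip":0},
    {"rot":[0,0,-0.02],"xyz":[0.192,0.264,0],"grip":0}
  ]
}}

```text
clock: 9.97
tool_pos: [0.5353, 0.2721, 0.1821]
eef_rot: [0.286, 0.958, -0.0, -0.0]
contact_force: [0.9, 0.1, -0.2]
opening: 1.0
finger_force: 0.0
```

```bash
python3 - <<'E'
from h import *
go(.534,.3442,.12,146.5)
E
```

```text
t9.97 pos [535.3 272.1 182.1] phi 146.7 q [-0.16  0.81 -0.71  1.68  0.65  0.9  -0.15] F [ 0.9  0.1 -0.2] open 1.0 ff 0.0
  xyz mm [40.6 59.6 62. ] rot [-0.001 -0.     0.004] rows 2.3
```

Request:
{"fn": "carry_out", "kwargs": {
  "plan": [
    {"rot":[0,0,0],"xyz":[0.02,0.03,0.02],"grip":0},
    {"rot":[0,0,0],"xyz":[0.034,0.05,0.04],"grip":0},
    {"rot":[0,0,0],"xyz":[0.0405,0.0595,0.055],"grip":0},
    {"rot":[0,0,0],"xyz":[0.0405,0.0595,0.062],"grip":0},
    {"rot":[0,0,0],"xyz":[0.0405,0.0595,0.062],"grip":0},
    {"rot":[0,0,0],"xyz":[0.0405,0.0595,0.062],"grip":0}
  ]
}}

```text
clock: 10.47
tool_pos: [0.5355, 0.3393, 0.1201]
eef_rot: [0.288, 0.958, -0.002, 0.0]
contact_force: [0.3, -0.9, 0.7]
opening: 0.998
finger_force: 0.0
```

```bash
python3 - <<'E'
from h import *
go(.534,.3442,.0535,146.5)
E
```

```text
t10.47 pos [535.5 339.3 120.1] phi 146.6 q [-0.3   0.92 -0.65  1.62  0.7   0.85 -0.25] F [ 0.3 -0.9  0.7] open 0.998 ff 0.0
  xyz mm [ 4.1  3.5 66.6] rot [-0.003  0.001  0.001] rows 1.6
```

Request:
{"fn": "carry_out", "kwargs": {
  "plan": [
    {"rot":[0,0,0],"xyz":[0.001,0.001,0.02],"grip":0},
    {"rot":[0,0,0],"xyz":[0.001,0.001,0.04],"grip":0},
    {"rot":[0,0,0],"xyz":[0.001,0.001,0.055],"grip":0},
    {"rot":[0,0,0],"xyz":[0.001,0.001,0.063],"grip":0},
    {"rot":[0,0,0],"xyz":[0.001,0.001,0.066],"grip":0},
    {"rot":[0,0,0],"xyz":[0.001,0.001,0.066],"grip":0},
    {"rot":[0,0,0],"xyz":[0.001,0.001,0.066],"grip":0},
    {"rot":[0,0,0],"xyz":[0.001,0.001,0.066],"grip":0}
  ]
}}

```text
clock: 11.13
tool_pos: [0.535, 0.3442, 0.0557]
eef_rot: [0.286, 0.958, 0.001, 0.0]
contact_force: [-0.3, 0.7, 0.0]
opening: 1.001
finger_force: 0.0
```

```bash
python3 - <<'E'
from h import *
go(.534,.3442,.0535,146.5)
E
```

```text
t11.13 pos [535.  344.2  55.7] phi 146.7 q [-0.33  1.01 -0.6   1.64  0.78  0.75 -0.31] F [-0.3  0.7  0. ] open 1.001 ff 0.0
  xyz mm [ 0.8 -0.6  2.2] rot [0.002 0.    0.004] rows 0.1
```

Request:
{"fn": "carry_out", "kwargs": {
  "plan": [
    {"rot":[0,0,0],"xyz":[0,0,0.002],"grip":80},
    {"rot":[0,0,0],"xyz":[0,0,0.002],"grip":120},
    {"rot":[0,0,0],"xyz":[0,0,0.002],"grip":160},
    {"rot":[0,0,0],"xyz":[0,0,0.002],"grip":200},
    {"rot":[0,0,0],"xyz":[0,0,0.002],"grip":220},
    {"rot":[0,0,0],"xyz":[0,0,0.002],"grip":220},
    {"rot":[0,0,0],"xyz":[0,0,0.002],"grip":220},
    {"rot":[0,0,0],"xyz":[0,0,0.002],"grip":220}
  ]
}}

```text
clock: 11.8
tool_pos: [0.5345, 0.3438, 0.0527]
eef_rot: [0.286, 0.958, 0.0, 0.0]
contact_force: [0.1, -0.3, -0.2]
opening: 0.429
finger_force: 12.0
```

Request:
{"fn": "carry_out", "kwargs": {
  "plan": [
    {"rot":[0,0,0],"xyz":[0,0,0],"grip":220},
    {"rot":[0,0,0],"xyz":[0,0,0],"grip":220},
    {"rot":[0,0,0],"xyz":[0,0,0],"grip":220}
  ]
}}

```text
clock: 12.05
tool_pos: [0.5345, 0.3438, 0.0527]
eef_rot: [0.286, 0.958, 0.0, 0.0]
contact_force: [0.2, 0.3, -0.8]
opening: 0.427
finger_force: 12.0
```

Request:
{"fn": "carry_out", "kwargs": {
  "plan": [
    {"rot":[0,0,0],"xyz":[0,0,-0.003],"grip":220},
    {"rot":[0,0,0],"xyz":[0,0,-0.01],"grip":220},
    {"rot":[0,0,0],"xyz":[0,0,-0.025],"grip":220},
    {"rot":[0,0,0],"xyz":[0,0,-0.05],"grip":220},
    {"rot":[0,0,0],"xyz":[0,0,-0.08],"grip":220},
    {"rot":[0,0,0],"xyz":[0,0,-0.1],"grip":220},
    {"rot":[0,0,0],"xyz":[0,0,-0.1],"grip":220}
  ]
}}

```text
clock: 12.63
tool_pos: [0.5363, 0.3465, 0.1589]
eef_rot: [0.286, 0.958, 0.004, 0.002]
contact_force: [0.2, 1.3, -0.8]
opening: 0.43
finger_force: 12.0
```

```bash
python3 - <<'E'
from h import *
go(.447,.118,.15,171.6)
E
```

```text
t12.63 pos [536.3 346.5 158.9] phi 146.7 q [-0.29  0.88 -0.69  1.59  0.67  0.91 -0.22] F [ 0.2  1.3 -0.8] open 0.43 ff 12.0
  xyz mm [ -50.7 -240.1    6.8] rot [ 0.009  0.004 -0.434] rows 5.9
```

Request:
{"fn": "carry_out", "kwargs": {
  "plan": [
    {"rot":[0,0,-0.06],"xyz":[-0.005,-0.02,0],"grip":220},
    {"rot":[0,0,-0.13],"xyz":[-0.012,-0.056,0],"grip":220},
    {"rot":[0,0,-0.2],"xyz":[-0.02,-0.094,0],"grip":220},
    {"rot":[0,0,-0.27],"xyz":[-0.028,-0.132,0],"grip":220},
    {"rot":[0,0,-0.34],"xyz":[-0.036,-0.17,0],"grip":220},
    {"rot":[0,0,-0.4],"xyz":[-0.044,-0.205,0],"grip":220},
    {"rot":[0,0,-0.434],"xyz":[-0.049,-0.23,0],"grip":220},
    {"rot":[0,0,-0.434],"xyz":[-0.051,-0.238,0],"grip":220}
  ]
}}

```text
clock: 13.3
tool_pos: [0.4442, 0.1113, 0.1525]
eef_rot: [0.075, 0.997, -0.003, -0.001]
contact_force: [0.1, 0.0, 0.3]
opening: 0.431
finger_force: 12.0
```

```bash
python3 - <<'E'
from h import *
go(.4471,.1181,.05,171.6)
E
```

```text
t13.30 pos [444.2 111.3 152.5] phi 171.5 q [ 0.12  0.73 -0.77  2.12  0.88  0.66  0.15] F [0.1 0.  0.3] open 0.431 ff 12.0
  xyz mm [ -2.1   7.8 102.5] rot [-0.006 -0.002 -0.003] rows 2.5
```

Request:
{"fn": "carry_out", "kwargs": {
  "plan": [
    {"rot":[0,0,0],"xyz":[0,0,0.02],"grip":220},
    {"rot":[0,0,0],"xyz":[0,0,0.05],"grip":220},
    {"rot":[0,0,0],"xyz":[0,0,0.08],"grip":220},
    {"rot":[0,0,0],"xyz":[0,0,0.098],"grip":220},
    {"rot":[0,0,0],"xyz":[0,0,0.105],"grip":220},
    {"rot":[0,0,0],"xyz":[0,0,0.105],"grip":220},
    {"rot":[0,0,0],"xyz":[0,0,0.105],"grip":220},
    {"rot":[0,0,0],"xyz":[0,0,0.105],"grip":220}
  ]
}}

```text
clock: 13.97
tool_pos: [0.4472, 0.1176, 0.0484]
eef_rot: [0.073, 0.997, 0.001, 0.001]
contact_force: [0.0, 0.4, -0.3]
opening: 0.431
finger_force: 12.0
```

```bash
python3 - <<'E'
from h import *
go(.4471,.1181,.011,171.6)
E
```

```text
t13.97 pos [447.2 117.6  48.4] phi 171.6 q [-0.03  0.9  -0.53  2.17  1.25  0.43 -0.18] F [ 0.   0.4 -0.3] open 0.431 ff 12.0
  xyz mm [ 0.2  0.4 37.4] rot [ 0.001  0.001 -0.   ] rows 0.9
```

Request:
{"fn": "carry_out", "kwargs": {
  "plan": [
    {"rot":[0,0,0],"xyz":[0,0,0.01],"grip":220},
    {"rot":[0,0,0],"xyz":[0,0,0.02],"grip":220},
    {"rot":[0,0,0],"xyz":[0,0,0.028],"grip":220},
    {"rot":[0,0,0],"xyz":[0,0,0.033],"grip":220},
    {"rot":[0,0,0],"xyz":[0,0,0.036],"grip":220},
    {"rot":[0,0,0],"xyz":[0,0,0.037],"grip":220},
    {"rot":[0,0,0],"xyz":[0,0,0.037],"grip":220},
    {"rot":[0,0,0],"xyz":[0,0,0.037],"grip":220}
  ]
}}

```text
clock: 14.63
tool_pos: [0.4469, 0.117, 0.0112]
eef_rot: [0.073, 0.997, 0.0, 0.0]
contact_force: [-0.5, 0.6, -0.5]
opening: 0.43
finger_force: 12.0
```

```bash
python3 - <<'E'
from h import *
go(.4471,.1181,.0107,171.6)
E
```

```text
t14.63 pos [446.9 117.   11.2] phi 171.6 q [-0.07  0.97 -0.47  2.17  1.44  0.38 -0.35] F [-0.5  0.6 -0.5] open 0.43 ff 12.0
  xyz mm [-0.1  1.2  0.5] rot [ 0.001  0.001 -0.   ] rows 0.0
```

Now 0.5 mm above the pad. Releasing.

Request:
{"fn": "carry_out", "kwargs": {
  "plan": [
    {"rot":[0,0,0],"xyz":[0,0.001,0.0005],"grip":220},
    {"rot":[0,0,0],"xyz":[0,0.001,0.0005],"grip":130},
    {"rot":[0,0,0],"xyz":[0,0.001,0.0005],"grip":100},
    {"rot":[0,0,0],"xyz":[0,0.001,0.0005],"grip":60},
    {"rot":[0,0,0],"xyz":[0,0.001,0.0005],"grip":30},
    {"rot":[0,0,0],"xyz":[0,0.001,0.0005],"grip":30},
    {"rot":[0,0,0],"xyz":[0,0.001,0.0005],"grip":30}
  ]
}}

```text
clock: 15.22
tool_pos: [0.4466, 0.1178, 0.0102]
eef_rot: [0.073, 0.997, -0.0, 0.0]
contact_force: [0.0, 0.0, 0.5]
opening: 0.846
finger_force: 0.0
```

Request:
{"fn": "carry_out", "kwargs": {
  "plan": [
    {"rot":[0,0,0],"xyz":[0,0,-0.02],"grip":0},
    {"rot":[0,0,0],"xyz":[0,0,-0.05],"grip":0},
    {"rot":[0,0,0],"xyz":[0,0,-0.09],"grip":0},
    {"rot":[0,0,0],"xyz":[0,0,-0.12],"grip":0},
    {"rot":[0,0,0],"xyz":[0,0,-0.14],"grip":0}
  ]
}}

```text
clock: 15.63
tool_pos: [0.4469, 0.1182, 0.1529]
eef_rot: [0.073, 0.997, 0.001, 0.001]
contact_force: [-0.2, -0.2, -1.0]
opening: 1.0
finger_force: 0.0
```

```bash
python3 - <<'E'
from h import *
go(.5395,.341,.13,150.5)
im=r.snapshot("top")[:,:,::-1]; cv2.imwrite("pics/top2.png",im)
s=r.snapshot("side")[:,:,::-1]
a=cv2.resize(im[192:258,128:188],(480,528),interpolation=cv2.INTER_CUBIC)
b=cv2.resize(s[245:315,235:315],(320,280),interpolation=cv2.INTER_CUBIC)
c=np.zeros((528,800,3),np.uint8);c[:,:480]=a;c[:280,480:]=b;cv2.imwrite("pics/m2.png",c)
E
```

```text
t15.63 pos [446.9 118.2 152.9] phi 171.6 q [ 0.09  0.72 -0.74  2.11  0.85  0.63  0.18] F [-0.2 -0.2 -1. ] open 1.0 ff 0.0
  xyz mm [-59.1 233.9  23.2] rot [0.002 0.002 0.368] rows 5.8
```

View pics/m2.png

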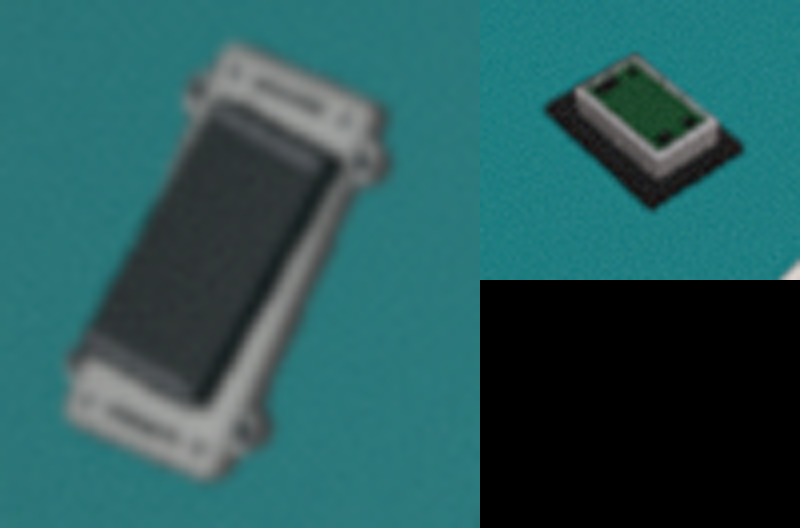

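The board lies centred and aligned on its pad (right inset). The battery's top-face corners in the left crop are near (213,103), (335,158), (198,398) and (85,342).

```bash
python3 - <<'E'
from h import *
f=lambda L:[(x/8+128-.44,y/8+192-.44) for x,y in L]
print(quad("top",f([(213,103),(335,158),(198,398),(85,342)]),.05))
E
```

```text
(array([540.9, 340.6]), array([41.6, 84.3, 39.1, 82.9]), np.float64(-28.8))
```

Request:
{"fn": "carry_out", "kwargs": {
  "plan": [
    {"rot":[0,0,0.06],"xyz":[-0.005,0.02,0],"grip":0},
    {"rot":[0,0,0.12],"xyz":[-0.013,0.056,0],"grip":0},
    {"rot":[0,0,0.18],"xyz":[-0.022,0.094,0],"grip":0},
    {"rot":[0,0,0.24],"xyz":[-0.032,0.132,0],"grip":0},
    {"rot":[0,0,0.3],"xyz":[-0.042,0.17,0],"grip":0},
    {"rot":[0,0,0.36],"xyz":[-0.052,0.208,0],"grip":0},
    {"rot":[0,0,0.368],"xyz":[-0.058,0.228,0],"grip":0},
    {"rot":[0,0,0.368],"xyz":[-0.059,0.234,0],"grip":0}
  ]
}}

```text
clock: 16.4
tool_pos: [0.5392, 0.3452, 0.1488]
eef_rot: [0.253, 0.967, 0.001, -0.0]
contact_force: [0.4, 0.2, -0.6]
opening: 1.002
finger_force: 0.0
```

Request:
{"fn": "carry_out", "kwargs": {
  "plan": [
    {"rot":[0,0,0],"xyz":[0,0,0],"grip":0},
    {"rot":[0,0,0],"xyz":[0,0,0.02],"grip":0},
    {"rot":[0,0,0],"xyz":[0,0,0.05],"grip":0},
    {"rot":[0,0,0],"xyz":[0,0,0.07],"grip":0},
    {"rot":[0,0,0],"xyz":[0,0,0.07],"grip":0},
    {"rot":[0,0,0],"xyz":[0,0,0.07],"grip":0}
  ]
}}

```text
clock: 16.9
tool_pos: [0.5384, 0.3379, 0.0789]
eef_rot: [0.255, 0.967, -0.002, -0.001]
contact_force: [-0.2, 0.3, 1.1]
opening: 1.0
finger_force: 0.0
```

```bash
python3 - <<'E'
from h import *
go(.5395,.341,.031,150.5)
E
```

```text
t16.90 pos [538.4 337.9  78.9] phi 150.5 q [-0.32  0.97 -0.6   1.63  0.73  0.78 -0.2 ] F [-0.2  0.3  1.1] open 1.0 ff 0.0
  xyz mm [ 0.5  3.5 47.9] rot [-0.005 -0.    -0.001] rows 1.2
```

Request:
{"fn": "carry_out", "kwargs": {
  "plan": [
    {"rot":[0,0,0],"xyz":[0,0.001,0.015],"grip":0},
    {"rot":[0,0,0],"xyz":[0,0.001,0.03],"grip":0},
    {"rot":[0,0,0],"xyz":[0,0.001,0.041],"grip":0},
    {"rot":[0,0,0],"xyz":[0,0.001,0.046],"grip":0},
    {"rot":[0,0,0],"xyz":[0,0.001,0.0475],"grip":0},
    {"rot":[0,0,0],"xyz":[0,0.001,0.0475],"grip":0},
    {"rot":[0,0,0],"xyz":[0,0.001,0.0475],"grip":0},
    {"rot":[0,0,0],"xyz":[0,0.001,0.0475],"grip":0}
  ]
}}

```text
clock: 17.57
tool_pos: [0.54, 0.3419, 0.0333]
eef_rot: [0.255, 0.967, 0.0, 0.0]
contact_force: [0.3, 0.9, -0.2]
opening: 1.002
finger_force: 0.0
```

```bash
python3 - <<'E'
from h import *
go(.5402,.341,.031,151)
E
```

```text
t17.57 pos [540.  341.9  33.3] phi 150.5 q [-0.34  1.04 -0.56  1.63  0.78  0.71 -0.24] F [ 0.3  0.9 -0.2] open 1.002 ff 0.0
  xyz mm [-0.6 -0.7  2.3] rot [ 0.001  0.    -0.009] rows 0.1
```

Position good; gripping with more force for the heavier part.

Request:
{"fn": "carry_out", "kwargs": {
  "plan": [
    {"rot":[0,0,0],"xyz":[0,-0.0005,0.002],"grip":80},
    {"rot":[0,0,0],"xyz":[0,-0.0005,0.002],"grip":120},
    {"rot":[0,0,0],"xyz":[0,-0.0005,0.002],"grip":160},
    {"rot":[0,0,0],"xyz":[0,-0.0005,0.002],"grip":200},
    {"rot":[0,0,0],"xyz":[0,-0.0005,0.002],"grip":220},
    {"rot":[0,0,0],"xyz":[0,-0.0005,0.002],"grip":220},
    {"rot":[0,0,0],"xyz":[0,-0.0005,0.002],"grip":220},
    {"rot":[0,0,0],"xyz":[0,-0.0005,0.002],"grip":220}
  ],
  "squeeze": 25
}}

```text
clock: 18.23
tool_pos: [0.5396, 0.3413, 0.0308]
eef_rot: [0.255, 0.967, 0.0, 0.0]
contact_force: [0.7, 0.8, -0.3]
opening: 0.475
finger_force: 25.0
```

Request:
{"fn": "carry_out", "kwargs": {
  "plan": [
    {"rot":[0,0,0],"xyz":[0,0,0],"grip":220},
    {"rot":[0,0,0],"xyz":[0,0,0],"grip":220}
  ]
}}

```text
clock: 18.4
tool_pos: [0.5396, 0.3413, 0.0308]
eef_rot: [0.255, 0.967, 0.0, 0.0]
contact_force: [1.2, 1.2, -0.6]
opening: 0.474
finger_force: 25.0
```

Request:
{"fn": "carry_out", "kwargs": {
  "plan": [
    {"rot":[0,0,0],"xyz":[0,0,-0.003],"grip":220},
    {"rot":[0,0,0],"xyz":[0,0,-0.01],"grip":220},
    {"rot":[0,0,0],"xyz":[0,0,-0.025],"grip":220},
    {"rot":[0,0,0],"xyz":[0,0,-0.05],"grip":220},
    {"rot":[0,0,0],"xyz":[0,0,-0.08],"grip":220},
    {"rot":[0,0,0],"xyz":[0,0,-0.11],"grip":220},
    {"rot":[0,0,0],"xyz":[0,0,-0.12],"grip":220},
    {"rot":[0,0,0],"xyz":[0,0,-0.12],"grip":220}
  ]
}}

```text
clock: 19.07
tool_pos: [0.5409, 0.3427, 0.1546]
eef_rot: [0.255, 0.967, 0.003, 0.002]
contact_force: [0.6, 0.5, -2.4]
opening: 0.472
finger_force: 25.0
```

```bash
python3 - <<'E'
from h import *
go(.6392,.0204,.15,212.6)
E
```

```text
t19.07 pos [540.9 342.7 154.6] phi 150.5 q [-0.29  0.88 -0.66  1.58  0.65  0.9  -0.14] F [ 0.6  0.5 -2.4] open 0.472 ff 25.0
  xyz mm [-244.3 -232.     3.8] rot [ 0.004  0.006 -1.084] rows 8.1
```

Request:
{"fn": "carry_out", "kwargs": {
  "plan": [
    {"rot":[0,0,-0.06],"xyz":[-0.013,-0.012,0],"grip":220},
    {"rot":[0,0,-0.15],"xyz":[-0.034,-0.032,0],"grip":220},
    {"rot":[0,0,-0.26],"xyz":[-0.059,-0.055,0],"grip":220},
    {"rot":[0,0,-0.37],"xyz":[-0.084,-0.079,0],"grip":220},
    {"rot":[0,0,-0.48],"xyz":[-0.109,-0.102,0],"grip":220},
    {"rot":[0,0,-0.59],"xyz":[-0.134,-0.126,0],"grip":220},
    {"rot":[0,0,-0.7],"xyz":[-0.159,-0.149,0],"grip":220},
    {"rot":[0,0,-0.8],"xyz":[-0.182,-0.171,0],"grip":220}
  ]
}}

```text
clock: 19.73
tool_pos: [0.6132, 0.0996, 0.1488]
eef_rot: [-0.144, 0.99, -0.001, -0.001]
contact_force: [0.9, 0.5, -1.6]
opening: 0.47
finger_force: 25.0
```

```bash
python3 - <<'E'
from h import *
go(.6392,.0204,.15,212.6)
E
```

```text
t19.73 pos [613.2  99.6 148.8] phi -163.4 q [ 0.22  0.94 -0.88  1.63  0.84  0.99  0.91] F [ 0.9  0.5 -1.6] open 0.47 ff 25.0
  xyz mm [ -2.3 -83.3  -1.1] rot [-0.001 -0.003 -0.279] rows 2.0
```

Request:
{"fn": "carry_out", "kwargs": {
  "plan": [
    {"rot":[0,0,-0.1],"xyz":[-0.001,-0.03,0],"grip":220},
    {"rot":[0,0,-0.19],"xyz":[-0.002,-0.055,0.01],"grip":220},
    {"rot":[0,0,-0.26],"xyz":[-0.002,-0.075,0.03],"grip":220},
    {"rot":[0,0,-0.28],"xyz":[-0.002,-0.083,0.055],"grip":220},
    {"rot":[0,0,-0.28],"xyz":[-0.002,-0.083,0.08],"grip":220},
    {"rot":[0,0,-0.28],"xyz":[-0.002,-0.083,0.095],"grip":220},
    {"rot":[0,0,-0.28],"xyz":[-0.002,-0.083,0.1],"grip":220},
    {"rot":[0,0,-0.28],"xyz":[-0.002,-0.083,0.1],"grip":220}
  ]
}}

```text
clock: 20.4
tool_pos: [0.6375, 0.024, 0.0489]
eef_rot: [-0.28, 0.96, 0.0, -0.002]
contact_force: [0.7, -0.6, -1.3]
opening: 0.471
finger_force: 25.0
```

Request:
{"fn": "carry_out", "kwargs": {
  "plan": [
    {"rot":[0,0,0],"xyz":[0,0,0],"grip":220},
    {"rot":[0,0,0],"xyz":[0,0,0],"grip":220}
  ]
}}

```text
clock: 20.57
tool_pos: [0.6398, 0.0247, 0.0522]
eef_rot: [-0.279, 0.96, 0.0, 0.001]
contact_force: [-0.7, 0.7, -1.5]
opening: 0.475
finger_force: 25.0
```

```bash
python3 - <<'E'
from h import *
go(.6392,.0204,.0152,212.6)
E
```

```text
t20.57 pos [639.8  24.7  52.2] phi -147.6 q [ 0.32  1.1  -0.87  1.62  1.01  0.93  1.21] F [-0.7  0.7 -1.5] open 0.475 ff 25.0
  xyz mm [ 2.9 -3.3 37. ] rot [-0.     0.002 -0.003] rows 0.9
```

Request:
{"fn": "carry_out", "kwargs": {
  "plan": [
    {"rot":[0,0,0],"xyz":[0.003,-0.003,0.008],"grip":220},
    {"rot":[0,0,0],"xyz":[0.003,-0.003,0.018],"grip":220},
    {"rot":[0,0,0],"xyz":[0.003,-0.003,0.026],"grip":220},
    {"rot":[0,0,0],"xyz":[0.003,-0.003,0.031],"grip":220},
    {"rot":[0,0,0],"xyz":[0.003,-0.003,0.034],"grip":220},
    {"rot":[0,0,0],"xyz":[0.003,-0.003,0.0355],"grip":220},
    {"rot":[0,0,0],"xyz":[0.003,-0.003,0.0355],"grip":220},
    {"rot":[0,0,0],"xyz":[0.003,-0.003,0.0355],"grip":220}
  ]
}}

```text
clock: 21.23
tool_pos: [0.6383, 0.0197, 0.0153]
eef_rot: [-0.279, 0.96, 0.0, 0.0]
contact_force: [-0.5, -0.4, -1.7]
opening: 0.471
finger_force: 25.0
```

```bash
python3 - <<'E'
from h import *
go(.6392,.0204,.0148,212.6)
E
```

```text
t21.23 pos [638.3  19.7  15.3] phi -147.6 q [ 0.32  1.15 -0.83  1.63  1.06  0.88  1.18] F [-0.5 -0.4 -1.7] open 0.471 ff 25.0
  xyz mm [-1.2  0.1  0.5] rot [ 0.     0.001 -0.004] rows 0.0
```

Request:
{"fn": "carry_out", "kwargs": {
  "plan": [
    {"rot":[0,0,0],"xyz":[-0.0005,0,0.0005],"grip":220},
    {"rot":[0,0,0],"xyz":[-0.0005,0,0.0005],"grip":115},
    {"rot":[0,0,0],"xyz":[-0.0005,0,0.0005],"grip":80},
    {"rot":[0,0,0],"xyz":[-0.0005,0,0.0005],"grip":50},
    {"rot":[0,0,0],"xyz":[-0.0005,0,0.0005],"grip":30},
    {"rot":[0,0,0],"xyz":[-0.0005,0,0.0005],"grip":30},
    {"rot":[0,0,0],"xyz":[-0.0005,0,0.0005],"grip":30}
  ]
}}

```text
clock: 21.82
tool_pos: [0.6386, 0.0197, 0.0148]
eef_rot: [-0.279, 0.96, -0.0, 0.0]
contact_force: [-0.5, -1.4, 0.2]
opening: 0.879
finger_force: 0.0
```

Request:
{"fn": "carry_out", "kwargs": {
  "plan": [
    {"rot":[0,0,0],"xyz":[0,0,-0.02],"grip":0},
    {"rot":[0,0,0],"xyz":[0,0,-0.05],"grip":0},
    {"rot":[0,0,0],"xyz":[0,0,-0.09],"grip":0},
    {"rot":[0,0,0],"xyz":[0,0,-0.12],"grip":0},
    {"rot":[0,0,0],"xyz":[0,0,-0.13],"grip":0}
  ]
}}

```text
clock: 22.23
tool_pos: [0.6407, 0.0212, 0.1499]
eef_rot: [-0.279, 0.96, 0.0, 0.004]
contact_force: [0.1, 0.5, -0.5]
opening: 1.001
finger_force: 0.0
```

```bash
python3 - <<'E'
from h import *
go(.539,.342,.14,156.2)
im=r.snapshot("top")[:,:,::-1]; cv2.imwrite("pics/top3.png",im)
s=r.snapshot("side")[:,:,::-1]
a=cv2.resize(im[192:258,128:188],(480,528),interpolation=cv2.INTER_CUBIC)
b=cv2.resize(s[180:250,200:280],(320,280),interpolation=cv2.INTER_CUBIC)
c=np.zeros((528,800,3),np.uint8);c[:,:480]=a;c[:280,480:]=b;cv2.imwrite("pics/m3.png",c)
E
```

```text
t22.23 pos [640.7  21.2 149.9] phi -147.6 q [ 0.36  0.98 -0.95  1.58  0.88  1.05  1.3 ] F [ 0.1  0.5 -0.5] open 1.001 ff 0.0
  xyz mm [-85.9 325.4   9.9] rot [0.002 0.008 0.981] rows 8.1
```

View pics/m3.png

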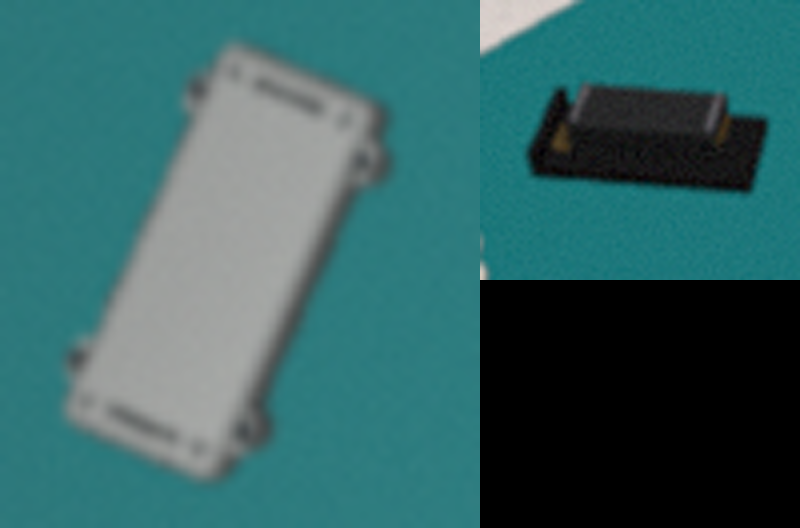

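The battery lies level and centred on the dock, clear of the stop. The shell stands alone, with corners near (232,42), (382,108), (212,478) and (65,412). I'll measure it by thresholding the light top face.

```bash
python3 - <<'E'
from h import *
f=lambda L:[(x/8+128-.44,y/8+192-.44) for x,y in L]
print(quad("top",f([(232,42),(382,108),(212,478),(65,412)]),.026))
im=cv2.imread("pics/top3.png"); m=(im[...,2]>105).astype(np.uint8); m[:192]=0;m[258:]=0;m[:,:128]=0;m[:,188:]=0
m=cv2.morphologyEx(m,cv2.MORPH_OPEN,np.ones((5,5)))
c=max(cv2.findContours(m,0,1)[0],key=cv2.contourArea); print(rect("top",c,.026))
E
```

```text
(array([539.2, 342.5]), array([ 52. , 126.6,  50.9, 126.5]), np.float64(-24.3))
[538.7 343.5 127.3  53.8 -24. ]
```

Request:
{"fn": "carry_out", "kwargs": {
  "plan": [
    {"rot":[0,0,0.08],"xyz":[-0.006,0.024,0],"grip":0},
    {"rot":[0,0,0.2],"xyz":[-0.015,0.058,0],"grip":0},
    {"rot":[0,0,0.32],"xyz":[-0.025,0.096,0],"grip":0},
    {"rot":[0,0,0.44],"xyz":[-0.035,0.134,0],"grip":0},
    {"rot":[0,0,0.56],"xyz":[-0.045,0.172,0],"grip":0},
    {"rot":[0,0,0.68],"xyz":[-0.055,0.21,0],"grip":0},
    {"rot":[0,0,0.8],"xyz":[-0.065,0.247,0],"grip":0},
    {"rot":[0,0,0.9],"xyz":[-0.075,0.284,0],"grip":0}
  ]
}}

```text
clock: 23.0
tool_pos: [0.5481, 0.3001, 0.1423]
eef_rot: [0.169, 0.986, -0.002, -0.001]
contact_force: [1.1, 0.8, -0.1]
opening: 0.998
finger_force: 0.0
```

```bash
python3 - <<'E'
from h import *
go(.539,.342,.08,156.2)
E
```

```text
t23.00 pos [548.1 300.1 142.3] phi 160.5 q [-0.2   0.9  -0.71  1.63  0.71  0.89  0.04] F [ 1.1  0.8 -0.1] open 0.998 ff 0.0
  xyz mm [22.5 36.7 62.2] rot [-0.004 -0.001  0.075] rows 1.8
```

Request:
{"fn": "carry_out", "kwargs": {
  "plan": [
    {"rot":[0,0,0.04],"xyz":[0.01,0.02,0.01],"grip":0},
    {"rot":[0,0,0.075],"xyz":[0.02,0.034,0.03],"grip":0},
    {"rot":[0,0,0.078],"xyz":[0.0225,0.037,0.05],"grip":0},
    {"rot":[0,0,0.078],"xyz":[0.0225,0.037,0.06],"grip":0},
    {"rot":[0,0,0.078],"xyz":[0.0225,0.037,0.062],"grip":0},
    {"rot":[0,0,0.078],"xyz":[0.0225,0.037,0.062],"grip":0},
    {"rot":[0,0,0.078],"xyz":[0.0225,0.037,0.062],"grip":0},
    {"rot":[0,0,0.078],"xyz":[0.0225,0.037,0.062],"grip":0}
  ]
}}

```text
clock: 23.67
tool_pos: [0.5416, 0.3414, 0.0835]
eef_rot: [0.206, 0.979, 0.0, 0.001]
contact_force: [0.0, -0.4, -0.7]
opening: 1.0
finger_force: 0.0
```

```bash
python3 - <<'E'
from h import *
go(.539,.343,.0105,156)
E
```

```text
t23.67 pos [541.6 341.4  83.5] phi 156.3 q [-0.3   0.98 -0.64  1.62  0.75  0.81 -0.11] F [ 0.  -0.4 -0.7] open 1.0 ff 0.0
  xyz mm [ 3.1  0.4 73. ] rot [0.001 0.001 0.005] rows 1.8
```

Request:
{"fn": "carry_out", "kwargs": {
  "plan": [
    {"rot":[0,0,0.005],"xyz":[0.002,0.0005,0.02],"grip":0},
    {"rot":[0,0,0.005],"xyz":[0.002,0.0005,0.042],"grip":0},
    {"rot":[0,0,0.005],"xyz":[0.002,0.0005,0.058],"grip":0},
    {"rot":[0,0,0.005],"xyz":[0.002,0.0005,0.067],"grip":0},
    {"rot":[0,0,0.005],"xyz":[0.002,0.0005,0.071],"grip":0},
    {"rot":[0,0,0.005],"xyz":[0.002,0.0005,0.072],"grip":0},
    {"rot":[0,0,0.005],"xyz":[0.002,0.0005,0.072],"grip":0},
    {"rot":[0,0,0.005],"xyz":[0.002,0.0005,0.072],"grip":0}
  ]
}}

```text
clock: 24.33
tool_pos: [0.5395, 0.3438, 0.0116]
eef_rot: [0.207, 0.978, 0.001, 0.0]
contact_force: [0.2, 0.1, 0.2]
opening: 0.998
finger_force: 0.0
```

```bash
python3 - <<'E'
from h import *
go(.539,.343,.0105,156)
E
```

```text
t24.33 pos [539.5 343.8  11.6] phi 156.1 q [-0.34  1.07 -0.57  1.63  0.83  0.69 -0.18] F [0.2 0.1 0.2] open 0.998 ff 0.0
  xyz mm [ 0.1 -0.9  1.1] rot [0.001 0.001 0.001] rows 0.0
```

Request:
{"fn": "carry_out", "kwargs": {
  "plan": [
    {"rot":[0,0,0],"xyz":[0,-0.0005,0.001],"grip":60},
    {"rot":[0,0,0],"xyz":[0,-0.0005,0.001],"grip":90},
    {"rot":[0,0,0],"xyz":[0,-0.0005,0.001],"grip":130},
    {"rot":[0,0,0],"xyz":[0,-0.0005,0.001],"grip":170},
    {"rot":[0,0,0],"xyz":[0,-0.0005,0.001],"grip":200},
    {"rot":[0,0,0],"xyz":[0,-0.0005,0.001],"grip":200},
    {"rot":[0,0,0],"xyz":[0,-0.0005,0.001],"grip":200},
    {"rot":[0,0,0],"xyz":[0,-0.0005,0.001],"grip":200}
  ],
  "squeeze": 25
}}

```text
clock: 25.0
tool_pos: [0.5389, 0.3431, 0.0099]
eef_rot: [0.207, 0.978, 0.0, 0.0]
contact_force: [0.3, -0.7, 1.4]
opening: 0.608
finger_force: 25.0
```

Request:
{"fn": "carry_out", "kwargs": {
  "plan": [
    {"rot":[0,0,0],"xyz":[0,0,-0.003],"grip":200},
    {"rot":[0,0,0],"xyz":[0,0,-0.01],"grip":200},
    {"rot":[0,0,0],"xyz":[0,0,-0.025],"grip":200},
    {"rot":[0,0,0],"xyz":[0,0,-0.05],"grip":200},
    {"rot":[0,0,0],"xyz":[0,0,-0.08],"grip":200},
    {"rot":[0,0,0],"xyz":[0,0,-0.11],"grip":200},
    {"rot":[0,0,0],"xyz":[0,0,-0.125],"grip":200},
    {"rot":[0,0,0],"xyz":[0,0,-0.125],"grip":200}
  ]
}}

```text
clock: 25.67
tool_pos: [0.5405, 0.345, 0.14]
eef_rot: [0.207, 0.978, 0.003, 0.002]
contact_force: [0.1, 0.5, -0.2]
opening: 0.609
finger_force: 25.0
```

```bash
python3 - <<'E'
from h import *
go(.4752,-.1274,.135,149.2)
a=r.snapshot("side")[190:350,70:250,::-1]; cv2.imwrite("pics/s4.png",cv2.resize(a,None,fx=3,fy=3,interpolation=cv2.INTER_CUBIC))
E
```

```text
t25.67 pos [540.5 345.  140. ] phi 156.1 q [-0.29  0.91 -0.68  1.59  0.69  0.89 -0.07] F [ 0.1  0.5 -0.2] open 0.609 ff 25.0
  xyz mm [-132.1 -458.2    2. ] rot [0.008 0.003 0.12 ] rows 11.4
```

View pics/s4.png

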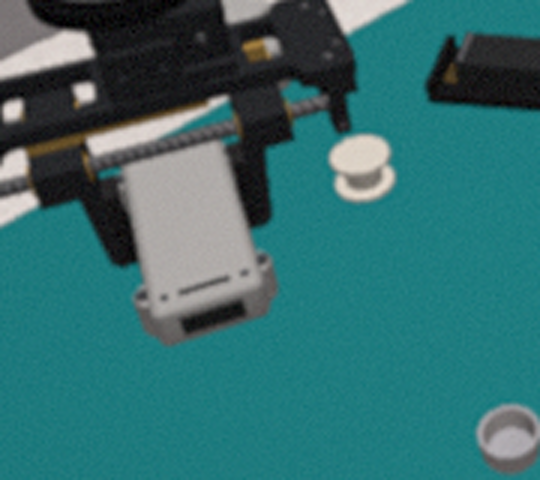

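The shell is held level between its lugs at (195,240). Carrying it to the tray.

Request:
{"fn": "carry_out", "kwargs": {
  "plan": [
    {"rot":[0,0,0.01],"xyz":[-0.005,-0.017,0],"grip":200},
    {"rot":[0,0,0.02],"xyz":[-0.013,-0.045,0],"grip":200},
    {"rot":[0,0,0.03],"xyz":[-0.023,-0.08,0],"grip":200},
    {"rot":[0,0,0.045],"xyz":[-0.034,-0.116,0],"grip":200},
    {"rot":[0,0,0.06],"xyz":[-0.044,-0.152,0],"grip":200},
    {"rot":[0,0,0.07],"xyz":[-0.054,-0.188,0],"grip":200},
    {"rot":[0,0,0.08],"xyz":[-0.065,-0.224,0],"grip":200},
    {"rot":[0,0,0.09],"xyz":[-0.075,-0.26,0],"grip":200}
  ]
}}

```text
clock: 26.38
tool_pos: [0.5004, 0.0725, 0.1337]
eef_rot: [0.251, 0.968, -0.001, -0.001]
contact_force: [0.5, -0.2, -1.4]
opening: 0.609
finger_force: 25.0
```

```bash
python3 - <<'E'
from h import *
go(.4752,-.1274,.135,149.2)
E
```

```text
t26.38 pos [500.4  72.5 133.7] phi 150.9 q [ 0.15  0.78 -0.64  2.    0.79  0.63  0.04] F [ 0.5 -0.2 -1.4] open 0.609 ff 25.0
  xyz mm [ -75.2 -186.9   -1.1] rot [-0.002 -0.002  0.03 ] rows 4.8
```

Request:
{"fn": "carry_out", "kwargs": {
  "plan": [
    {"rot":[0,0,0.01],"xyz":[-0.014,-0.034,0],"grip":200},
    {"rot":[0,0,0.02],"xyz":[-0.028,-0.069,0],"grip":200},
    {"rot":[0,0,0.03],"xyz":[-0.041,-0.103,0],"grip":200},
    {"rot":[0,0,0.03],"xyz":[-0.054,-0.135,0.01],"grip":200},
    {"rot":[0,0,0.03],"xyz":[-0.066,-0.163,0.03],"grip":200},
    {"rot":[0,0,0.03],"xyz":[-0.073,-0.181,0.05],"grip":200},
    {"rot":[0,0,0.03],"xyz":[-0.075,-0.187,0.07],"grip":200},
    {"rot":[0,0,0.03],"xyz":[-0.075,-0.187,0.08],"grip":200}
  ]
}}

```text
clock: 27.05
tool_pos: [0.4734, -0.1285, 0.0518]
eef_rot: [0.268, 0.963, -0.002, -0.003]
contact_force: [0.4, -0.4, -1.1]
opening: 0.609
finger_force: 25.0
```

Request:
{"fn": "carry_out", "kwargs": {
  "plan": [
    {"rot":[0,0,0],"xyz":[0,0,0],"grip":200},
    {"rot":[0,0,0],"xyz":[0,0,0],"grip":200},
    {"rot":[0,0,0],"xyz":[0,0,0],"grip":200}
  ]
}}

```text
clock: 27.3
tool_pos: [0.4765, -0.1244, 0.0549]
eef_rot: [0.265, 0.964, 0.0, -0.0]
contact_force: [-0.2, -0.2, -1.3]
opening: 0.612
finger_force: 25.0
```

```bash
python3 - <<'E'
from h import *
go(.4752,-.1274,.0135,149.2)
E
```

```text
t27.30 pos [ 476.5 -124.4   54.9] phi 149.2 q [ 0.46  0.89 -0.49  2.08  1.03  0.44  0.18] F [-0.2 -0.2 -1.3] open 0.612 ff 25.0
  xyz mm [-0.4 -3.2 41.4] rot [ 0.    -0.     0.001] rows 1.0
```

Request:
{"fn": "carry_out", "kwargs": {
  "plan": [
    {"rot":[0,0,0],"xyz":[0,-0.002,0.01],"grip":200},
    {"rot":[0,0,0],"xyz":[0,-0.002,0.021],"grip":200},
    {"rot":[0,0,0],"xyz":[0,-0.002,0.03],"grip":200},
    {"rot":[0,0,0],"xyz":[0,-0.002,0.036],"grip":200},
    {"rot":[0,0,0],"xyz":[0,-0.002,0.039],"grip":200},
    {"rot":[0,0,0],"xyz":[0,-0.002,0.04],"grip":200},
    {"rot":[0,0,0],"xyz":[0,-0.002,0.04],"grip":200},
    {"rot":[0,0,0],"xyz":[0,-0.002,0.04],"grip":200}
  ]
}}

```text
clock: 27.97
tool_pos: [0.4757, -0.1268, 0.0151]
eef_rot: [0.266, 0.964, 0.0, 0.0]
contact_force: [0.2, -0.1, -0.8]
opening: 0.614
finger_force: 25.0
```

```bash
python3 - <<'E'
from h import *
go(.4752,-.1274,.0129,149.2)
E
```

```text
t27.97 pos [ 475.7 -126.8   15.1] phi 149.2 q [ 0.4   0.95 -0.38  2.09  1.16  0.34  0.06] F [ 0.2 -0.1 -0.8] open 0.614 ff 25.0
  xyz mm [ 0.1 -0.8  2.2] rot [ 0.     0.001 -0.   ] rows 0.1
```

Request:
{"fn": "carry_out", "kwargs": {
  "plan": [
    {"rot":[0,0,0],"xyz":[0,-0.0005,0.001],"grip":200},
    {"rot":[0,0,0],"xyz":[0,-0.0005,0.002],"grip":200},
    {"rot":[0,0,0],"xyz":[0,-0.0005,0.002],"grip":200},
    {"rot":[0,0,0],"xyz":[0,-0.0005,0.002],"grip":80},
    {"rot":[0,0,0],"xyz":[0,-0.0005,0.002],"grip":50},
    {"rot":[0,0,0],"xyz":[0,-0.0005,0.002],"grip":20},
    {"rot":[0,0,0],"xyz":[0,-0.0005,0.002],"grip":0},
    {"rot":[0,0,0],"xyz":[0,-0.0005,0.002],"grip":0}
  ]
}}

```text
clock: 28.63
tool_pos: [0.4751, -0.1273, 0.0126]
eef_rot: [0.266, 0.964, -0.0, -0.0]
contact_force: [0.3, -0.3, 0.4]
opening: 0.965
finger_force: 0.0
```

Request:
{"fn": "carry_out", "kwargs": {
  "plan": [
    {"rot":[0,0,0],"xyz":[0,0,-0.015],"grip":0},
    {"rot":[0,0,0],"xyz":[0,0,-0.05],"grip":0},
    {"rot":[0,0,0],"xyz":[0,0,-0.09],"grip":0},
    {"rot":[0,0,0],"xyz":[0,0,-0.13],"grip":0},
    {"rot":[0,0,0],"xyz":[0,0,-0.17],"grip":0},
    {"rot":[0,0,0],"xyz":[0,0,-0.17],"grip":0},
    {"rot":[0,0,0],"xyz":[0,0,-0.17],"grip":0}
  ]
}}

```text
clock: 29.22
tool_pos: [0.4763, -0.1276, 0.1845]
eef_rot: [0.266, 0.964, 0.0, 0.002]
contact_force: [0.7, -0.6, -0.5]
opening: 1.003
finger_force: 0.0
```

```bash
python3 - <<'E'
from h import *
go(.4752,-.1274,.2,149.2)
s=r.snapshot("side")[130:310,210:400,::-1]; cv2.imwrite("pics/end.png",cv2.resize(s,None,fx=3,fy=3,interpolation=cv2.INTER_CUBIC))
E
```

```text
t29.22 pos [ 476.3 -127.6  184.5] phi 149.1 q [ 0.62  0.69 -0.74  2.    0.71  0.72  0.47] F [ 0.7 -0.6 -0.5] open 1.003 ff 0.0
  xyz mm [  1.   -0.3 -15.5] rot [ 0.001  0.004 -0.001] rows 0.4
```

View pics/end.png

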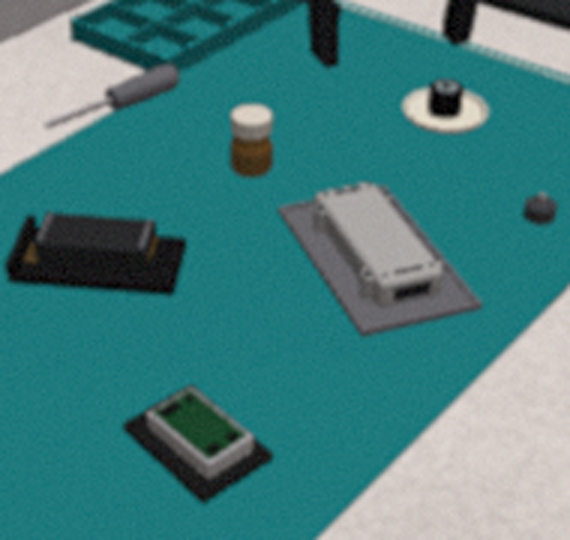

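The last picture shows every part level and centred: shell at (380,240) in the tray, board (200,430), battery (98,235) and camera (445,98). The jar still stands at (252,140), and the gripper is clear above. Handing in.

```bash
python3 -c "
from plant import r
print(r.finish_job())"
```

```text
the job is handed in; nothing more can be done
None
```

I set all four parts level and released on their places (camera in the dish, board on the pad, battery on the dock, shell in the tray), left the jar standing, and handed the job in after about 29 s of robot time; the hand-in returned no verdict.

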